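Exchange two vial trays between cooler and shaker and cover each

TASK

The two vial trays stand on each other's unit: exchange them (the empty parking plate is free to use on the way), so that the tray of eight large vials sits on the cooler and the tray of eighteen small vials on the shaker, each fully down over its register with the chamfered corners matched. Then close each tray with the cover that fits its vials, the tall one over the large vials and the low one over the small vials, chamfered corners matched and skirt fully down on the tray's shoulder. Keep the trays level and leave the bottles and the timer where they stand.

Things in the scene. Friction and masses are not known exactly. Their poses are not given: they have to be found in the camera images.
- cooler: White box 160 x 96 mm with finned flanks, front display and dark slots behind an aluminium top plate; fixed. Origin: on the worktop under the register's centre, x to its rear. Register: raised 91 x 45 mm, 7 mm high, slanted lead-in, long along x, two corners cut off at its +x end; a skirt fits over it one way only. Plate top, the tray's seat: 40 mm up. Holds the small-vial tray at the start.
- shaker: Grey base 154 x 92 mm, two black knobs in front (34 mm high), aluminium platform on short pillars; fixed. Origin: on the worktop under the register's centre, x to its rear. Register: raised 91 x 45 mm, 7 mm high, slanted lead-in, long along x, two corners cut off at its +x end; a skirt fits over it one way only. Platform top, the tray's seat: 36 mm up. Holds the large-vial tray at the start.
- parking_plate: Plain flat grey base 124 x 80 mm with an aluminium register, spare place for one tray, empty at the start; fixed. Origin: on the worktop under the register's centre, x to its rear. Register: raised 91 x 45 mm, 7 mm high, slanted lead-in, long along x, two corners cut off at its +x end; a skirt fits over it one way only. Plate top, the tray's seat: 10 mm up.
- small_vial_tray: White tray, 100 (x) x 54 mm (y), two corners cut off at its +x end. Origin: centre of underside. Hollow skirt below, 9 mm deep, 1.5 mm play all round on a register. Plain flanks 52.4 mm apart from 10 to 33 mm up: grip there. Shoulder at 34 mm, above it a chamfered step to 41 mm for a cover's skirt. 18 small black-capped vials (3 x 6, fixed in it), up to 49 mm. 0.22 kg.
- large_vial_tray: White tray, 100 (x) x 54 mm (y), two corners cut off at its +x end. Origin: centre of underside. Hollow skirt below, 9 mm deep, 1.5 mm play all round on a register. Plain flanks 52.4 mm apart from 10 to 33 mm up: grip there. Shoulder at 34 mm, above it a chamfered step to 41 mm for a cover's skirt. 8 large amber vials (2 x 4, fixed in it), up to 65 mm. 0.30 kg.
- low_cover: The lower grey cover, 100 (x) x 54 mm (y), two corners cut off at its +x end, open below, 1.5 mm play all round on a tray's step. Origin: centre of its lower rim. Grip rib in the middle of the roof: 44 mm along x, 12 mm wide, 18 mm high. Roof at 22 mm, rib top at 40 mm; too low for the large vials. Seated, its origin is 34 mm above the tray's. 50 g. Starts on the worktop.
- tall_cover: The taller grey cover, 100 (x) x 54 mm (y), two corners cut off at its +x end, open below, 1.5 mm play all round on a tray's step. Origin: centre of its lower rim. Grip rib in the middle of the roof: 44 mm along x, 12 mm wide, 18 mm high. Roof at 38 mm, rib top at 56 mm. Seated, its origin is 34 mm above the tray's. 70 g. Starts on the worktop.
- white_bottle: Small white capped bottle, 32 mm in diameter, 60 mm tall, between two of the tray places. Origin: centre of its underside. A bystander: leave it.
- amber_bottle: Brown capped bottle, 48 mm in diameter, 90 mm tall, near the right edge. Origin: centre of its underside. A bystander: leave it.
- bench_timer: Flat grey timer, 72 x 72 x 19 mm, between the covers. Origin: centre of its underside. A bystander: leave it.

How it is judged:
By the outcome, as a careful person would: the job done as asked, in the order asked, and still so for the second after the job is handed in, with the robot touching nothing.
It also fails if it takes over 128 s, if anything falls off the work surface, if the arm or the gripper's body presses on something with over 40 N, if the wrist force passes 120 N, or if a joint passes its speed limit or range.

ROBOT

A 6-joint arm with a two-finger parallel gripper is mounted at the origin on a cart in front of the work surface, level with it; the furniture and walls round the work are solid. World frame = base frame: x ahead of the robot, y to its left, z up, the work surface at z = 0. Lengths are in mm, angles in rad, forces in N, time in s.
With the tool pointing down it reaches from about 275 to 975 mm from the base axis. Payload 8.4 kg.
Tool frame: the origin (TCP) lies midway between the tips of the shut fingers; the grasp point (between the pads) lies 19 mm behind it (env.grip_point_offset is the distance from the TCP to the grasp point, in mm); y points along the fingers, x is the direction in which the jaws open and shut, and the axes are right-handed (so a half turn about y gives the same grasp; the last joint's range is limited). The gripper opens to 92 mm and grips with 3 to 60 N. Pads are 20 mm wide; open, the fingers measure 128 mm over their backs; the gripper's body (75 mm by 189 mm) begins 69 mm behind the grasp point.
Start: joints at [1.198, 0.353, 1.633, -0, 1.155, -0.002], TCP at [226.474, 582.526, 214.583] pointing down, gripper open.
Joint ranges: [-2.63, 2.63], [-0.92, 2.1], [0.06, 2.66], [-1.3, 4.44], [0, 2.69], [-3.02, 3.02]. Speed limits (rad/s): [2.22, 2.22, 2.79, 3.14, 3.14, 3.14].

INTERFACE

Orientations are given as a 3x3 rotation matrix whose columns are the frame's x, y, z axes.
In Python, from bench import env, vision gives the robot as it stands. The module is installed in compiled form; this text tells all that it offers.
- The arm moves only by the tool send_rows, never from a script. Its argument "targets" is a list of rows, each a list of 7 numbers: the shift along the tool's x, y, z in m, then the turn, a rotation vector about the tool's x, y, z in rad, then the finger opening in m, from 0 to 0.0919. In form: [[x, y, z, wx, wy, wz, grip], ...]. A call has 1 to 8 rows; each row is the pose to reach, as a shift and turn from the pose commanded when the call began, along the tool's axes at that moment; what a row does not reach only later rows make up. A row lasts 1/12 s, in which the tool goes at most 41.7 mm and 7.16 degrees, less where a joint would pass 70% of its speed; a pose out of reach is approached as far as the arm can. A call with a gripper value outside its range is refused whole. The fingers move at their own pace and stop on an object; the grip force is fixed at half the most. Time passes only in rows, so rows that repeat a pose let the fingers close. It gives the time, the measured TCP pose, the force and the opening at its end, in the units of the state.
- env.observe(): the state, without advancing time (a new reading comes with each control period).
- vision.snapshot(name): name is "side" or "top"; returns the picture (420x560x3 uint8, red, green, blue); there is no depth.
- vision.camera_model(name): a dict with "fx", "fy", "cx", "cy" (pixels), "world_to_cam" (4x4, takes a point from world to camera coordinates). Camera axes: x right, y up, looking along -z (the intrinsics and any distortion apply to the point x, -y, -z); pixel columns grow to the right and rows downward; lengths in mm; the calibration is good to about 2 mm. A picture is of the moment at which its call begins. camera_model takes no time and is no camera call.
- env.hand_in(): hands the job in, once; it reports no verdict.
The state is a dict: "time_s": time; "joint_pos": joint angles; "joint_velocities": joint speeds; "joint_efforts": joint torques, N m; "ee_pos": TCP position; "eef_rot": TCP orientation; "ft_force": force on the tool from outside, world axes, zero at the start; "ft_torque": the same for the moment, N m; "width": finger opening in mm.
Only numpy, scipy, OpenCV 4.12 (cv2) and the standard library are available. Lean on these libraries where they do the work, as an engineer would, in place of code of your own. Each camera call takes 0.05 s, during which the arm holds its last target.

## Working session

There is one attempt and no reset: what is moved stays moved. The work goes in short steps, Python scripts to look and compute and a tool call to move; the robot and the scene stay as the last step left them, time stands still between calls to the robot, and variables do not carry over. Pictures are saved under pics/ and viewed, and the job is handed in when it is done.

Besides the shell and the picture viewer there is one more tool, called after ">>>" as name(argument=value, ...), one argument or row to a line, values as JSON. send_rows: Moves the arm, as the interface text tells. Its arguments: {"type":"object","properties":{"targets":{"type":"array"}},"required":["targets"]}

```bash
ls; mkdir -p pics; python3 - <<'E'
from bench import env, vision
import cv2
s=env.observe(); print({k:s[k] for k in('time_s','ee_pos','eef_rot','width','ft_force')})
for n in('top','side'):
    cv2.imwrite(f'pics/{n}0.png',cv2.cvtColor(vision.snapshot(n),cv2.COLOR_RGB2BGR))
    print(vision.camera_model(n))
E
```

```text
pics
{'time_s': 0.0, 'ee_pos': array([226.28832582, 582.0712006 , 213.88418681]), 'eef_rot': array([[ 3.62405090e-01, -5.23832385e-04, -9.32020534e-01],
       [ 9.32019691e-01, -1.25435441e-03,  3.62405467e-01],
       [-1.35892378e-03, -9.99999076e-01,  3.36376766e-05]]), 'width': 92.14512855526175, 'ft_force': array([-0.96940998,  0.25010092,  0.33177666])}
{'fx': 429.0524192003555, 'fy': 429.0524192003555, 'cx': 284.464767395133, 'cy': 206.23304046599335, 'world_to_cam': array([[ 9.29663707e-03, -9.99635089e-01, -2.53625973e-02,
        -4.68739233e+01],
       [ 9.89981650e-01,  5.62729941e-03,  1.41083901e-01,
        -5.45321667e+02],
       [-1.40889695e-01, -2.64201117e-02,  9.89672709e-01,
        -1.10305235e+03],
       [ 0.00000000e+00,  0.00000000e+00,  0.00000000e+00,
         1.00000000e+00]])}
{'fx': 404.5820798342493, 'fy': 404.5820798342493, 'cx': 274.8707595268548, 'cy': 202.20035311348033, 'world_to_cam': array([[-9.84646241e-01, -1.74270808e-01, -1.00730252e-02,
         4.87222720e+02],
       [ 1.09249966e-01, -6.60223276e-01,  7.43081200e-01,
        -1.54373646e+02],
       [-1.36147807e-01,  7.30571633e-01,  6.69125447e-01,
        -9.54763540e+02],
       [ 0.00000000e+00,  0.00000000e+00,  0.00000000e+00,
         1.00000000e+00]])}
```

View pictures.

View pics/top0.png

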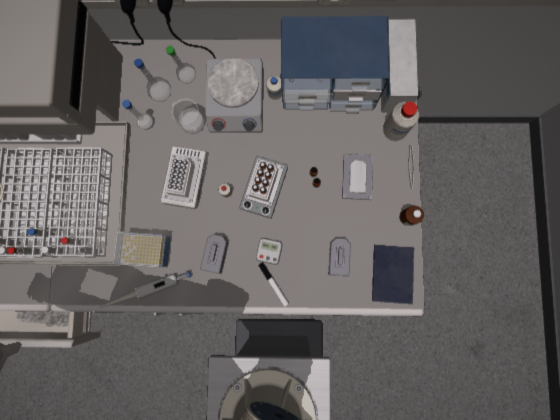

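View pics/side0.png

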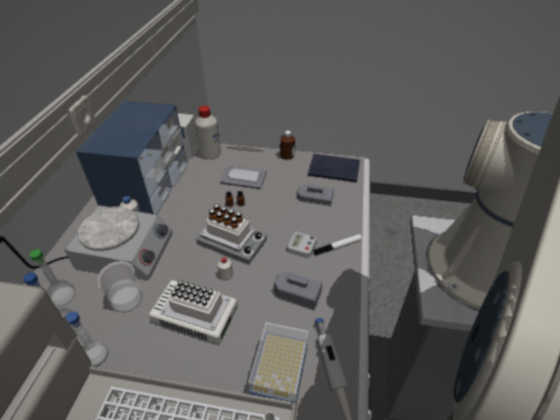

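```bash
python3 - <<'E'
import cv2
a=cv2.imread('pics/top0.png')
cv2.imwrite('pics/z1.png',cv2.resize(a[140:220,150:290],None,fx=5.7,fy=5.7,interpolation=cv2.INTER_CUBIC))
cv2.imwrite('pics/z2.png',cv2.resize(a[145:285,190:385],None,fx=4,fy=4,interpolation=cv2.INTER_CUBIC))
b=cv2.imread('pics/side0.png')
cv2.imwrite('pics/z3.png',cv2.resize(b[160:340,150:350],None,fx=3.3,fy=3.3,interpolation=cv2.INTER_CUBIC))
E
```

```text
(no output)
```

View pics/z1.png

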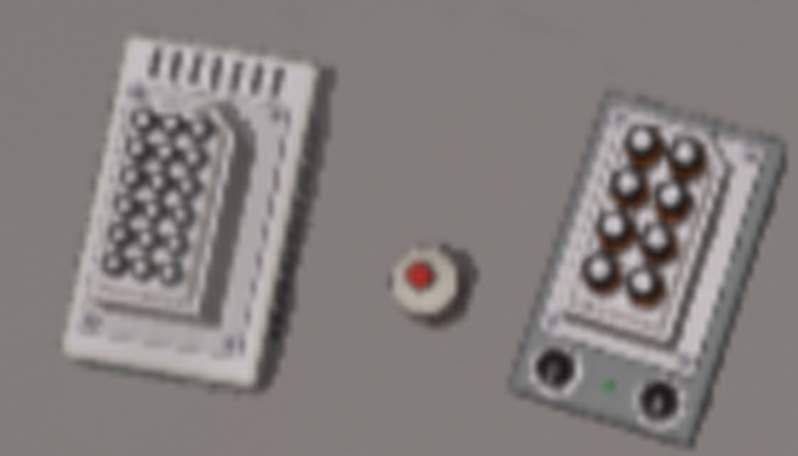

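View pics/z2.png

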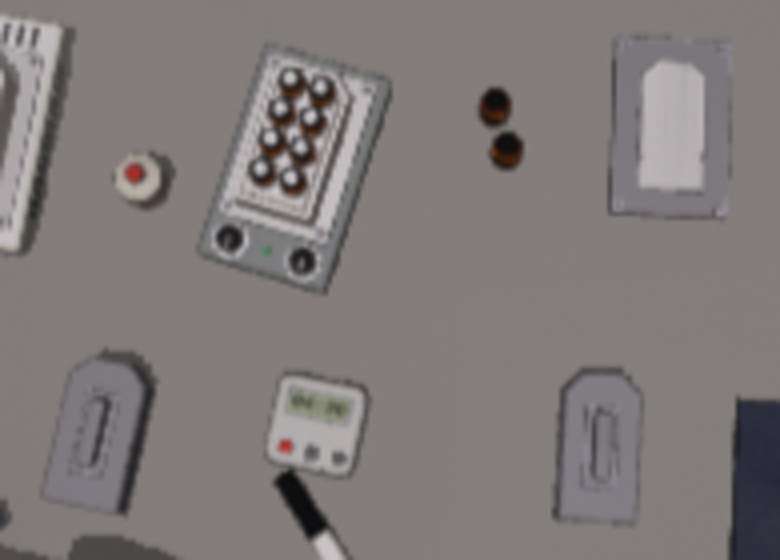

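View pics/z3.png

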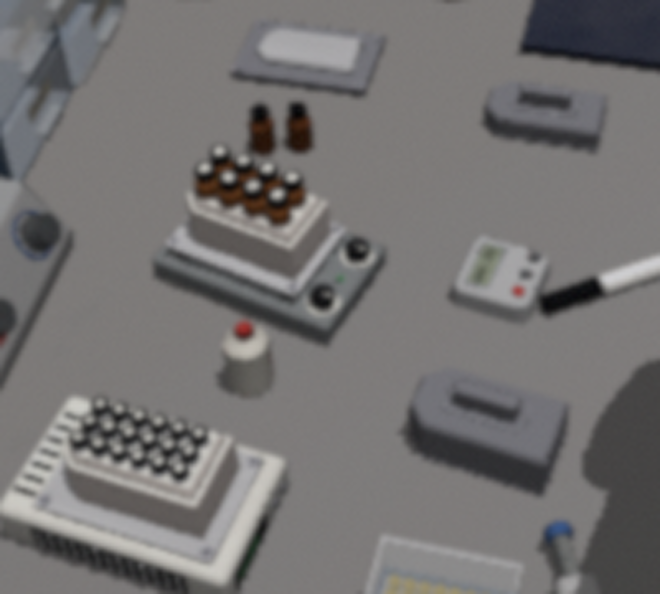

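```bash
cat > h.py <<'E'
import numpy as np, cv2
from bench import env, vision
def cam(n): 
    m=vision.camera_model(n); return m
def ray(n,uv):
    m=cam(n); T=m['world_to_cam']; R=T[:3,:3]; t=T[:3,3]
    uv=np.atleast_2d(uv).astype(float)
    d=np.c_[(uv[:,0]-m['cx'])/m['fx'],-(uv[:,1]-m['cy'])/m['fy'],-np.ones(len(uv))]
    return -R.T@t, d@R
def onz(n,uv,z):
    c,d=ray(n,uv); return c+d*((z-c[2])/d[:,2])[:,None]
def proj(n,P):
    m=cam(n);T=m['world_to_cam'];P=np.atleast_2d(P)
    q=P@T[:3,:3].T+T[:3,3]
    return np.c_[m['cx']+m['fx']*q[:,0]/-q[:,2], m['cy']-m['fy']*q[:,1]/-q[:,2]]
def tri(a,b):
    c1,d1=ray('top',a);c2,d2=ray('side',b);d1=d1[0];d2=d2[0]
    s=np.linalg.lstsq(np.c_[d1,-d2],c2-c1,rcond=None)[0]
    p,q=c1+s[0]*d1,c2+s[1]*d2; return (p+q)/2,np.linalg.norm(p-q)
def show(path,n=None,out=None,box=None,f=5):
    pass
E
python3 - <<'E'
from h import *
a=cv2.imread('pics/top0.png'); b=cv2.imread('pics/side0.png')
print('cam',ray('top',[0,0])[0],ray('side',[0,0])[0])
def crop(im,x0,y0,x1,y1,f,o): cv2.imwrite(o,cv2.resize(im[y0:y1,x0:x1],None,fx=f,fy=f,interpolation=cv2.INTER_CUBIC))
for p in [(203,253),(214,265),(340,270),(200,260),(225,235),(345,165),(358,175),(290,210)]: print(p,a[p[1],p[0]])
crop(a,155,140,210,212,8,'pics/c1.png')
crop(a,235,150,292,222,8,'pics/c2.png')
E
```

```text
cam [ 384.88550511  -72.93089646 1167.40806694] [366.61837286 680.51078153 758.47654173]
(203, 253) [112 112 117]
(214, 265) [127 122 125]
(340, 270) [132 126 130]
(200, 260) [121 123 130]
(225, 235) [78 79 83]
(345, 165) [125 119 124]
(358, 175) [177 175 180]
(290, 210) [124 125 132]
```

View pics/c1.png

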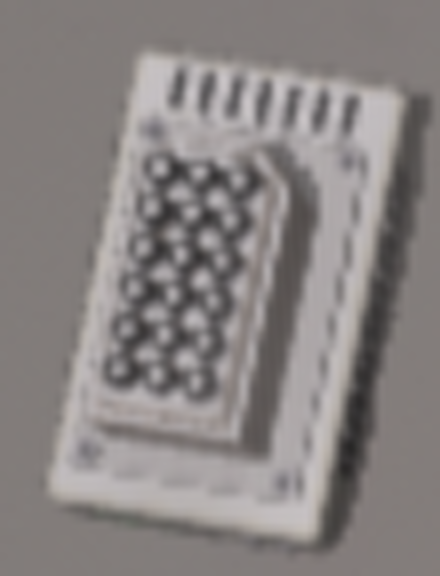

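View pics/c2.png

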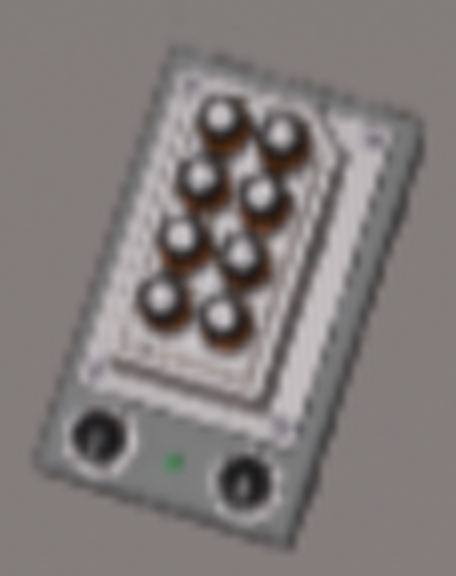

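```bash
cat >> h.py <<'E'
F=8
def up(im,box):
    x0,y0,x1,y1=box; return cv2.resize(im[y0:y1,x0:x1],None,fx=F,fy=F,interpolation=cv2.INTER_CUBIC)
def unup(P,box): return (np.asarray(P,float)+.5)/F-.5+np.array(box[:2])
def big(mask,k=9,op=0):
    if k: mask=cv2.morphologyEx(mask,cv2.MORPH_CLOSE,np.ones((k,k)))
    if op: mask=cv2.morphologyEx(mask,cv2.MORPH_OPEN,np.ones((op,op)))
    c,_=cv2.findContours(mask,cv2.RETR_EXTERNAL,cv2.CHAIN_APPROX_NONE)
    return max(c,key=cv2.contourArea)
def rectz(n,cont,box,z):
    P=onz(n,unup(cont[:,0,:],box),z)
    r=cv2.minAreaRect(cv2.convexHull(P[:,:2].astype(np.float32)))
    (cx,cy),(w,h),an=r
    if w<h: an+=90; w,h=h,w
    an=(an+90)%180-90
    return np.round([cx,cy,w,h,an],2)
E
python3 - <<'E'
from h import *
a=cv2.imread('pics/top0.png')
def do(name,box,z,mf,k=9,op=0):
    u=up(a,box); m=mf(u.astype(int)).astype(np.uint8)*255
    c=big(m,k,op); print(name,rectz('top',c,box,z), cv2.contourArea(c))
    cv2.drawContours(u,[c],-1,(0,0,255),1); cv2.imwrite(f'pics/m_{name}.png',u)
do('park',(338,148,380,205),17,lambda u:u.sum(2)>150*3)
do('parkbase',(335,145,382,208),10,lambda u:(u[...,0]-u[...,2]>-3),9,9)
do('low',(322,230,360,285),15,lambda u:(u[...,0]-u[...,2]>-3),9,9)
do('tall',(195,225,235,280),25,lambda u:(u[...,0]-u[...,2]>-3),9,9)
do('caps_s',(160,150,192,196),89,lambda u:u.sum(2)<85*3,25,0)
do('caps_l',(250,155,280,200),101,lambda u:u.sum(2)<85*3,25,0)
do('cooler',(155,140,215,215),40,lambda u:u.sum(2)>145*3,25,0)
do('shaker',(235,145,295,222),20,lambda u:(u[...,0]-u[...,2]>-3),25,9)
E
cd pics; python3 -c "
import cv2,numpy as np
L=['park','low','tall','caps_s','caps_l','cooler','shaker','parkbase']
ims=[cv2.resize(cv2.imread(f'm_{l}.png'),(200,290)) for l in L]
cv2.imwrite('mm.png',np.vstack([np.hstack(ims[:4]),np.hstack(ims[4:])]))"
```

```text
park [ 633.35 -241.19   88.98   43.45   -3.37] 29649.0
parkbase [ 633.74 -240.49  125.68   80.67   -2.69] 82599.5
low [ 416.08 -189.43  100.93   54.77   -3.31] 47130.0
tall [421.5  142.34 100.89  59.16 -11.25] 49896.0
caps_s [620.61 231.09  75.43  33.29  -8.56] 17156.0
caps_l [610.43  11.58  78.31  37.96 -16.81] 22315.5
cooler [626.52 232.56 158.49  93.36  -9.16] 122945.0
shaker [602.87  15.36 154.3   92.81 -16.9 ] 117887.5
```

View pics/mm.png

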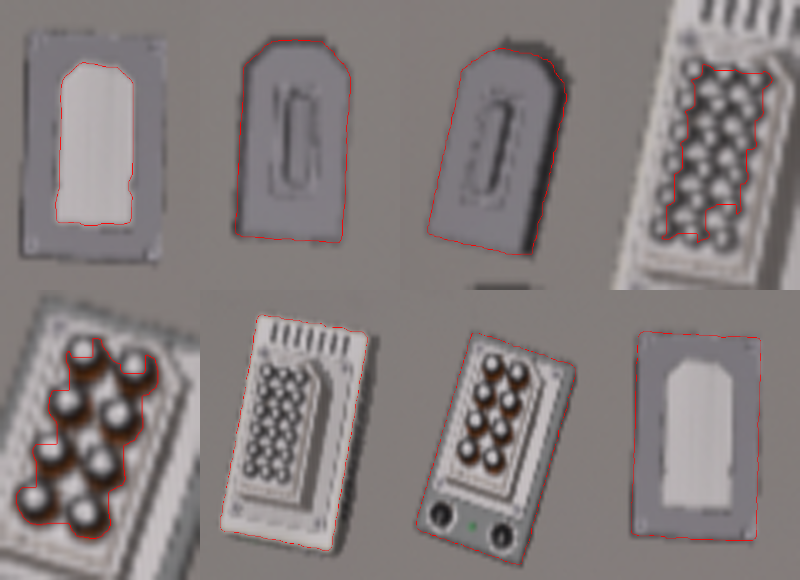

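```bash
python3 - <<'E'
from h import *
b=cv2.imread('pics/side0.png')
B1=(165,275,235,340);B2=(195,200,260,260)
print(np.round(proj('side',[[620,231,89],[610,12,101]]),1))
for i,B in enumerate((B1,B2)):
    cv2.imwrite(f'pics/s{i}.png',up(b,B))
c1=np.array([(162,168),(242,182),(118,370),(198,382)]);c2=np.array([(224,122),(284,138),(204,182),(265,200),(185,240),(243,258),(164,300),(226,320)])
p1=onz('top',unup(c1,(155,140)),89);p2=onz('top',unup(c2,(235,150)),101)
print(p1.round(1),p1.mean(0));print(p2.round(1),p2.mean(0))
E
```

```text
[[192.8 288.5]
 [225.8 210.9]]
[[656.5 241.7  89. ]
 [652.  215.4  89. ]
 [589.8 252.9  89. ]
 [586.  226.9  89. ]] [621.09280609 234.23281232  89.        ]
[[643.1  12.4 101. ]
 [637.9  -6.8 101. ]
 [623.5  18.4 101. ]
 [617.7  -1.1 101. ]
 [604.7  24.2 101. ]
 [598.9   5.6 101. ]
 [585.3  30.5 101. ]
 [579.   10.7 101. ]] [611.26279441  11.73780578 101.        ]
```

View pics/s0.png

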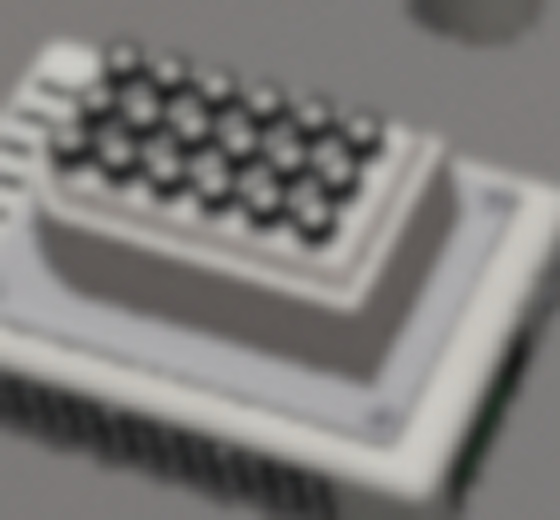

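View pics/s1.png

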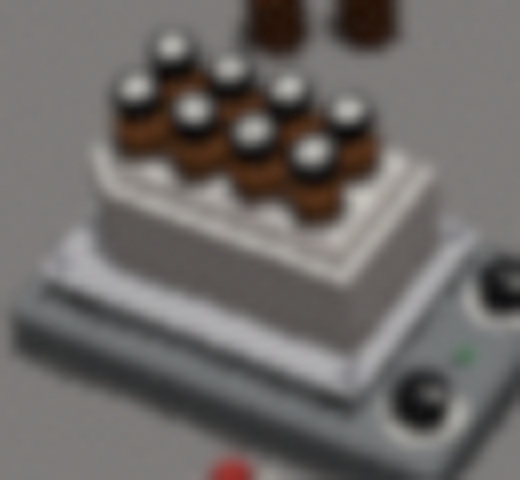

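```bash
python3 - <<'E'
from h import *
def ce(P,yaw,z,n):
    m=P.mean(0); a=np.radians(yaw); return (m+50*np.array([np.cos(a),np.sin(a),0])).round(1)
t=onz('top',unup([(92,421),(238,441),(292,200)],(155,140)),74)
s=onz('side',unup([(352,305),(440,140)],(165,275)),74)
sb=onz('side',unup([(375,382)],(165,275)),40)
print(t.round(1),ce(t[:2],-9,74,0));print(s.round(1),ce(s,-9,74,0));print(sb)
t=onz('top',unup([(116,362),(262,400),(342,160)],(235,150)),70)
s=onz('side',unup([(345,282),(435,165)],(195,200)),70)
sb=onz('side',unup([(358,350)],(195,200)),36)
print(t.round(1),ce(t[:2],-16.9,74,0));print(s.round(1),ce(s,-16.9,74,0));print(sb)
E
```

```text
[[575.8 265.2  74. ]
 [569.4 217.1  74. ]
 [649.7 202.6  74. ]] [622.  233.3  74. ]
[[577.1 270.2  74. ]
 [569.2 220.2  74. ]] [622.6 237.4  74. ]
[[575.40496965 270.17429579  40.        ]]
[[570.6  48.7  70. ]
 [558.3   1.   70. ]
 [638.  -24.   70. ]] [612.3  10.3  70. ]
[[572.6  55.2  70. ]
 [557.4   3.3  70. ]] [612.8  14.7  70. ]
[[572.1522468   50.88397235  36.        ]]
```

```bash
cat > plan.py <<'E'
import sys; from h import *
from scipy.spatial.transform import Rotation as R
# usage: plan.py x y z xangle_deg
def plan(x,y,z,a):
    s=env.observe(); E=s['eef_rot']; p=s['ee_pos']
    a=np.radians(a); X=np.array([np.cos(a),np.sin(a),0]);Y=np.array([0,0,-1.]);Z=np.cross(X,Y)
    T=np.c_[X,Y,Z]; d=E.T@(np.array([x,y,z])-p)/1000; w=R.from_matrix(E.T@T).as_rotvec()
    print('t',round(s['time_s'],2),'pos',p.round(1),'xang',round(np.degrees(np.arctan2(E[1,0],E[0,0])),2),'tilt',np.degrees([E[2,0],E[2,2]]).round(2),'w',round(s['width'],1),'F',s['ft_force'].round(1),'q',s['joint_pos'].round(2))
    print('shift',d.round(4),'turn',w.round(4),'dist',round(1e3*np.linalg.norm(d)),'rows',np.ceil(max(np.linalg.norm(d)*1e3/41.7,np.degrees(np.linalg.norm(w))/7.16)))
if __name__=='__main__': plan(*map(float,sys.argv[1:5]))
E
python3 plan.py 621.5 233.8 130 81
```

```text
t 0.1 pos [226.3 582.1 213.9] xang 68.76 tilt [-0.07  0.  ] w 91.9 F [ 0.5  0.1 -0. ] q [ 1.2   0.35  1.63  0.    1.16 -0.  ]
shift [-0.1813  0.0842 -0.4946] turn [-1.000e-04 -2.137e-01 -1.200e-03] dist 533 rows 13.0
```

>>> send_rows(
  targets=[
    [-0.011,0.005,-0.03,0,-0.013,0,0.075],
    [-0.022,0.01,-0.06,0,-0.026,0,0.075],
    [-0.036,0.017,-0.099,0,-0.043,0,0.075],
    [-0.05,0.023,-0.137,0,-0.06,0,0.075],
    [-0.064,0.03,-0.175,0,-0.076,0,0.075],
    [-0.078,0.036,-0.213,0,-0.092,0,0.075],
    [-0.092,0.043,-0.251,0,-0.108,0,0.075],
    [-0.106,0.049,-0.289,0,-0.125,0,0.075],
  ],
)

```text
time_s: 0.77
ee_pos: [458.4, 377.3, 165.0]
eef_rot: [[0.242, -0.0, -0.97], [0.97, -0.0, 0.242], [-0.0, -1.0, 0.0]]
ft_force: [-0.0, 0.5, 0.6]
width: 74.9
```

```bash
python3 plan.py 621.5 233.8 130 81
```

```text
t 0.77 pos [458.4 377.3 165. ] xang 75.98 tilt [-0.03  0.02] w 74.9 F [-0.   0.5  0.6] q [ 0.69  0.36  1.75 -0.    1.04 -0.64]
shift [-0.0997  0.035  -0.1931] turn [-0.0003 -0.0877 -0.0004] dist 220 rows 6.0
```

>>> send_rows(
  targets=[
    [-0.019,0.006,-0.036,0,-0.016,0,0.075],
    [-0.037,0.013,-0.072,0,-0.033,0,0.075],
    [-0.054,0.019,-0.105,0,-0.048,0,0.075],
    [-0.07,0.025,-0.136,0,-0.062,0,0.075],
    [-0.084,0.03,-0.163,0,-0.074,0,0.075],
    [-0.095,0.033,-0.184,0,-0.084,0,0.075],
    [-0.1,0.035,-0.193,0,-0.088,0,0.075],
    [-0.1,0.035,-0.193,0,-0.088,0,0.075],
  ],
)

```text
time_s: 1.43
ee_pos: [621.1, 233.4, 129.6]
eef_rot: [[0.159, -0.001, -0.987], [0.987, -0.001, 0.159], [-0.001, -1.0, 0.001]]
ft_force: [-0.4, 0.2, -0.2]
width: 74.8
```

```bash
python3 plan.py 621.5 233.8 46 81; python3 - <<'E'
from h import *
F=8
a=cv2.cvtColor(vision.snapshot('top'),cv2.COLOR_RGB2BGR);cv2.imwrite('pics/top1.png',a)
b=cv2.cvtColor(vision.snapshot('side'),cv2.COLOR_RGB2BGR);cv2.imwrite('pics/side1.png',b)
x=cv2.resize(a[110:260,110:260],(400,400),interpolation=cv2.INTER_CUBIC);y=cv2.resize(b[220:370,110:260],(400,400),interpolation=cv2.INTER_CUBIC)
cv2.imwrite('pics/p1.png',np.hstack([x,y]))
E
```

```text
t 1.43 pos [621.1 233.4 129.6] xang 80.83 tilt [-0.04  0.04] w 74.8 F [-0.4  0.2 -0.2] q [ 0.36  0.5   1.62 -0.    1.03 -1.05]
shift [ 0.0005  0.0836 -0.0004] turn [-0.0008 -0.003  -0.0007] dist 84 rows 3.0
```

View pics/p1.png

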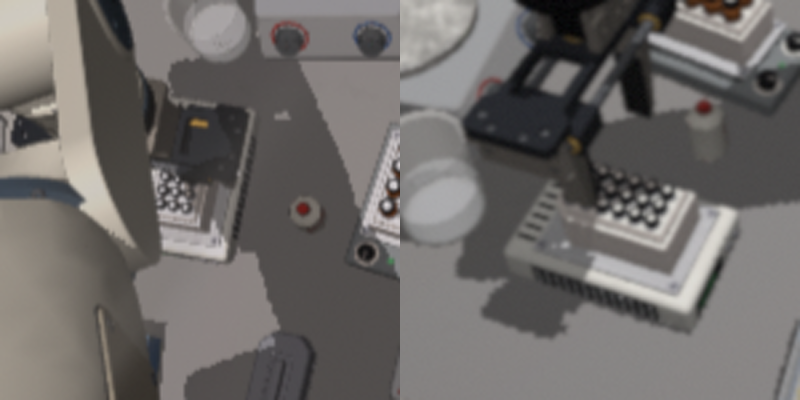

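```bash
python3 - <<'E'
from h import *
for o in (37,55,-37,-55): print(o,proj('side',[[621+.159*o,233.4+.987*o,129.6]]).round(1),proj('top',[[621+.159*o,233.4+.987*o,129.6]]).round(1))
b=cv2.imread('pics/side1.png'); B=(150,230,250,310)
cv2.imwrite('pics/s2.png',up(b,B))
E
```

```text
37 [[179.4 292. ]] [[158.5 168.1]]
55 [[174.6 299.7]] [[151.5 167. ]]
-37 [[197.7 262.7]] [[187.4 172.8]]
-55 [[201.8 256.2]] [[194.5 174. ]]
```

View pics/s2.png

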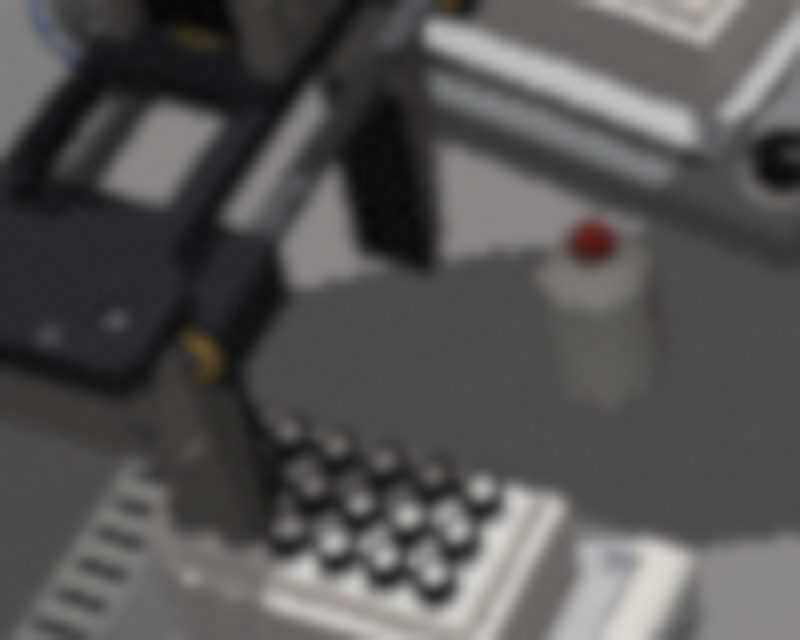

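>>> send_rows(
  targets=[
    [0,0.02,0,0,-0.003,0,0.075],
    [0.0,0.045,0,0,-0.003,0,0.075],
    [0.0,0.065,0,0,-0.003,0,0.075],
    [0.0,0.079,0,0,-0.003,0,0.075],
    [0.0,0.083,0,0,-0.003,0,0.075],
    [0.0,0.083,0,0,-0.003,0,0.075],
  ],
)

```text
time_s: 2.03
ee_pos: [619.1, 235.8, 46.8]
eef_rot: [[0.153, -0.002, -0.988], [0.988, -0.001, 0.153], [-0.001, -1.0, 0.002]]
ft_force: [-0.1, 0.2, -0.2]
width: 74.8
```

>>> send_rows(
  targets=[
    [0,0,0,0,0,0,0.06],
    [0,0,0,0,0,0,0.056],
    [0,0,0,0,0,0,0.053],
    [0,0,0,0,0,0,0.05],
    [0,0,0,0,0,0,0.047],
  ],
)

```text
time_s: 2.45
ee_pos: [621.4, 236.9, 49.0]
eef_rot: [[0.155, 0.003, -0.988], [0.988, 0.003, 0.155], [0.003, -1.0, -0.002]]
ft_force: [-0.7, 7.2, 1.3]
width: 53.1
```

```bash
python3 plan.py 621.5 233.8 130 81
```

```text
t 2.45 pos [621.4 236.9  49. ] xang 81.1 tilt [ 0.2  -0.13] w 53.1 F [-0.7  7.2  1.3] q [ 0.36  0.59  1.66  0.    0.88 -1.06]
shift [-0.0027 -0.081  -0.0007] turn [0.0023 0.0017 0.0034] dist 81 rows 2.0
```

>>> send_rows(
  targets=[
    [0,0,0,0,0,0,0.047],
    [0,0,0,0,0,0,0.047],
  ],
)

```text
time_s: 2.62
ee_pos: [621.4, 236.8, 49.0]
eef_rot: [[0.155, 0.003, -0.988], [0.988, 0.003, 0.155], [0.003, -1.0, -0.002]]
ft_force: [-0.8, 7.5, 0.9]
width: 53.3
```

>>> send_rows(
  targets=[
    [0,0,0,0,0,0,0.047],
  ],
)

```text
time_s: 2.7
ee_pos: [621.4, 236.9, 49.0]
eef_rot: [[0.155, 0.003, -0.988], [0.988, 0.003, 0.155], [0.003, -1.0, -0.002]]
ft_force: [0.7, 8.0, 1.2]
width: 53.2
```

>>> send_rows(
  targets=[
    [0,0,0,0,0,0,0.047],
  ],
)

```text
time_s: 2.78
ee_pos: [621.4, 236.8, 49.0]
eef_rot: [[0.155, 0.003, -0.988], [0.988, 0.003, 0.155], [0.003, -1.0, -0.002]]
ft_force: [0.5, 7.3, 0.5]
width: 53.4
```

>>> send_rows(
  targets=[
    [0.001,0,0,0,0,0,0.047],
    [0.002,0,0,0,0,0,0.047],
    [0.002,0,0,0,0,0,0.047],
    [0.002,0,0,0,0,0,0.047],
  ],
)

```text
time_s: 3.12
ee_pos: [621.4, 236.9, 48.9]
eef_rot: [[0.154, 0.002, -0.988], [0.988, 0.0, 0.154], [0.0, -1.0, -0.002]]
ft_force: [-0.5, -0.7, 6.8]
width: 53.3
```

```bash
python3 plan.py 621.5 233.8 130 81; python3 -c "
from h import *
s=env.observe();print(s['ft_torque'],s['joint_efforts'],s['joint_velocities'])"
```

```text
t 3.12 pos [621.4 236.9  48.9] xang 81.12 tilt [ 0.02 -0.09] w 53.3 F [-0.5 -0.7  6.8] q [ 0.36  0.59  1.66 -0.    0.89 -1.05]
shift [-0.003  -0.0811 -0.0007] turn [0.0015 0.0021 0.0004] dist 81 rows 2.0
[0.04400697 0.15037909 0.0561994 ] [ 3.99974976e-01 -6.47544479e+01 -2.55637515e+01  2.75014155e-02
 -2.71707801e-01  3.50996539e-03] [ 0.00023497 -0.00247882  0.00178254  0.00181081  0.00133992  0.00085413]
```

>>> send_rows(
  targets=[
    [0,-0.001,0,0,0,0,0.047],
    [0,-0.002,0,0,0,0,0.047],
    [0.002,-0.002,0,0,0,0,0.047],
    [0.003,-0.002,0,0,0,0,0.047],
    [0.004,-0.002,0,0,0,0,0.047],
    [0.004,-0.002,0,0,0,0,0.047],
    [0.004,-0.002,0,0,0,0,0.047],
  ],
)

```text
time_s: 3.7
ee_pos: [620.9, 240.1, 49.2]
eef_rot: [[0.154, -0.001, -0.988], [0.988, -0.002, 0.154], [-0.002, -1.0, 0.001]]
ft_force: [0.4, -4.8, -1.3]
width: 53.3
```

>>> send_rows(
  targets=[
    [-0.002,0,0,0,0,0,0.047],
    [-0.004,0,0.001,0,0,0,0.047],
    [-0.004,0,0.003,0,0,0,0.047],
    [-0.004,0,0.004,0,0,0,0.047],
    [-0.004,0,0.004,0,0,0,0.047],
    [-0.004,0,0.004,0,0,0,0.047],
  ],
)

```text
time_s: 4.2
ee_pos: [619.8, 238.1, 50.2]
eef_rot: [[0.154, 0.006, -0.988], [0.988, 0.001, 0.154], [0.002, -1.0, -0.006]]
ft_force: [11.0, -1.1, -7.4]
width: 53.3
```

>>> send_rows(
  targets=[
    [0,0,-0.002,0,0,0,0.047],
    [0,0,-0.004,0,0,0,0.047],
    [0,0,-0.006,0,0,0,0.047],
    [0,0,-0.008,0,0,0,0.047],
    [0,0,-0.008,0,0,0,0.047],
    [0,0,-0.008,0,0,0,0.047],
  ],
)

```text
time_s: 4.7
ee_pos: [623.0, 236.7, 49.3]
eef_rot: [[0.154, -0.003, -0.988], [0.988, 0.0, 0.154], [-0.0, -1.0, 0.003]]
ft_force: [-5.0, 1.9, 0.4]
width: 53.4
```

```bash
python3 - <<'E'
from h import *
b=cv2.imread('pics/side0.png')
def do(name,box,z,mf,k=9,op=0):
    u=up(b,box); m=mf(u.astype(int)).astype(np.uint8)*255
    c=big(m,k,op); print(name,rectz('side',c,box,z), cv2.contourArea(c))
    cv2.drawContours(u,[c],-1,(0,0,255),1); cv2.imwrite(f'pics/n_{name}.png',u)
do('park',(215,155,275,195),17,lambda u:u.sum(2)>150*3)
do('parkb',(215,155,275,195),10,lambda u:(u[...,0]-u[...,2]>-3),9,9)
do('low',(290,175,340,210),14,lambda u:(u[...,0]-u[...,2]>-3),9,9)
E
cd pics; python3 -c "
import cv2,numpy as np
ims=[cv2.resize(cv2.imread(f'n_{l}.png'),(266,220)) for l in ['park','parkb','low']]
cv2.imwrite('nn.png',np.hstack(ims))"
```

```text
park [ 632.21 -236.51   87.04   42.78   -2.41] 15007.5
parkb [ 632.8  -234.27  132.1    97.26   -2.43] 53960.0
low [ 412.3  -181.11  109.94   92.16   -2.48] 45532.5
```

View pics/nn.png

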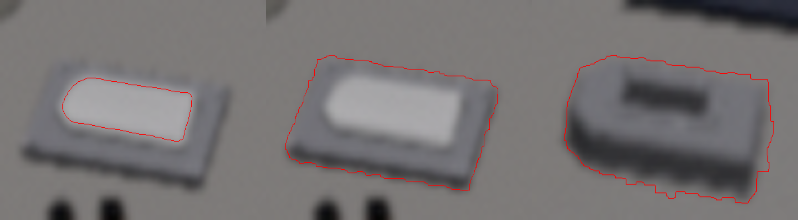

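>>> send_rows(
  targets=[
    [0,-0.005,0.004,0,0,0,0.047],
    [0,-0.015,0.004,0,0,0,0.047],
    [0,-0.03,0.004,0,0,0,0.047],
    [0,-0.048,0.004,0,0,0,0.047],
    [0,-0.066,0.004,0,0,0,0.047],
    [0,-0.08,0.004,0,0,0,0.047],
    [0,-0.088,0.004,0,0,0,0.047],
    [0,-0.088,0.004,0,0,0,0.047],
  ],
)

```text
time_s: 5.37
ee_pos: [621.8, 237.4, 140.2]
eef_rot: [[0.154, 0.003, -0.988], [0.988, 0.001, 0.154], [0.002, -1.0, -0.003]]
ft_force: [0.1, 0.9, -1.9]
width: 53.4
```

```bash
python3 plan.py 632.4 -236.7 135 87.2
```

```text
t 5.37 pos [621.8 237.4 140.2] xang 81.13 tilt [ 0.1  -0.19] w 53.4 F [ 0.1  0.9 -1.9] q [ 0.36  0.49  1.61 -0.    1.05 -1.05]
shift [-0.4668  0.0046 -0.0836] turn [ 0.0033 -0.106   0.0016] dist 474 rows 12.0
```

>>> send_rows(
  targets=[
    [-0.012,0,-0.002,0,-0.003,0,0.047],
    [-0.036,0,-0.006,0,-0.008,0,0.047],
    [-0.07,0.0,-0.013,0,-0.016,0,0.047],
    [-0.105,0.0,-0.019,0,-0.024,0,0.047],
    [-0.14,0.0,-0.025,0,-0.032,0,0.047],
    [-0.175,0.0,-0.031,0,-0.04,0,0.047],
    [-0.21,0.0,-0.038,0,-0.048,0,0.047],
    [-0.245,0.0,-0.044,0,-0.056,0,0.047],
  ],
)

```text
time_s: 6.03
ee_pos: [625.0, -14.4, 136.2]
eef_rot: [[0.098, -0.002, -0.995], [0.995, -0.0, 0.098], [-0.0, -1.0, 0.002]]
ft_force: [0.5, -0.4, -2.0]
width: 53.5
```

>>> send_rows(
  targets=[
    [-0.035,0,-0.006,0,-0.008,0,0.047],
    [-0.07,0,-0.011,0,-0.016,0,0.047],
    [-0.105,0,-0.017,0,-0.024,0,0.047],
    [-0.14,0.0,-0.023,0,-0.032,0,0.047],
    [-0.17,0.0,-0.028,0,-0.039,0,0.047],
    [-0.193,0.0,-0.032,0,-0.044,0,0.047],
    [-0.21,0.0,-0.035,0,-0.048,0,0.047],
    [-0.216,0.0,-0.036,0,-0.05,0,0.047],
  ],
)

```text
time_s: 6.7
ee_pos: [639.4, -233.5, 136.0]
eef_rot: [[0.051, -0.002, -0.999], [0.999, -0.0, 0.051], [-0.0, -1.0, 0.002]]
ft_force: [-0.3, 0.2, -1.8]
width: 53.2
```

```bash
python3 plan.py 632.4 -236.7 135 87.2
```

```text
t 6.7 pos [ 639.4 -233.5  136. ] xang 87.1 tilt [-0.02  0.12] w 53.2 F [-0.3  0.2 -1.8] q [-0.35  0.51  1.57 -0.    1.06 -1.87]
shift [-0.0035  0.001   0.0068] turn [-0.0021 -0.0018 -0.0003] dist 8 rows 1.0
```

>>> send_rows(
  targets=[
    [-0.002,0.015,0.003,0,-0.002,0,0.047],
    [-0.004,0.035,0.007,0,-0.002,0,0.047],
    [-0.004,0.06,0.007,0,-0.002,0,0.047],
    [-0.004,0.08,0.007,0,-0.002,0,0.047],
    [-0.004,0.092,0.007,0,-0.002,0,0.047],
    [-0.004,0.096,0.007,0,-0.002,0,0.047],
    [-0.004,0.096,0.007,0,-0.002,0,0.047],
  ],
)

```text
time_s: 7.28
ee_pos: [632.7, -233.4, 40.3]
eef_rot: [[0.046, -0.002, -0.999], [0.999, 0.001, 0.046], [0.001, -1.0, 0.002]]
ft_force: [0.9, 0.4, -2.1]
width: 53.5
```

```bash
python3 plan.py 632.4 -236.7 40 87.2; cat > snap.py <<'E'
import sys; from h import *
# snap.py tag  u0 v0 u1 v1(top)  u0 v0 u1 v1(side)
tag=sys.argv[1]; v=list(map(int,sys.argv[2:]))
o=[]
for n,B in(('top',v[:4]),('side',v[4:8])):
    a=cv2.cvtColor(vision.snapshot(n),cv2.COLOR_RGB2BGR); cv2.imwrite(f'pics/{n}_{tag}.png',a)
    o.append(cv2.resize(a[B[1]:B[3],B[0]:B[2]],(400,int(400*(B[3]-B[1])/(B[2]-B[0]))),interpolation=cv2.INTER_CUBIC))
h=max(x.shape[0] for x in o); o=[cv2.copyMakeBorder(x,0,h-x.shape[0],0,0,cv2.BORDER_CONSTANT) for x in o]
cv2.imwrite(f'pics/{tag}.png',np.hstack(o))
E
python3 snap.py hov 310 130 410 230 205 120 285 200
```

```text
t 7.28 pos [ 632.7 -233.4   40.3] xang 87.34 tilt [0.04 0.14] w 53.5 F [ 0.9  0.4 -2.1] q [-0.36  0.62  1.64  0.    0.89 -1.88]
shift [-0.0033  0.0003  0.0002] turn [-0.0024  0.0024  0.0008] dist 3 rows 1.0
```

View pics/hov.png

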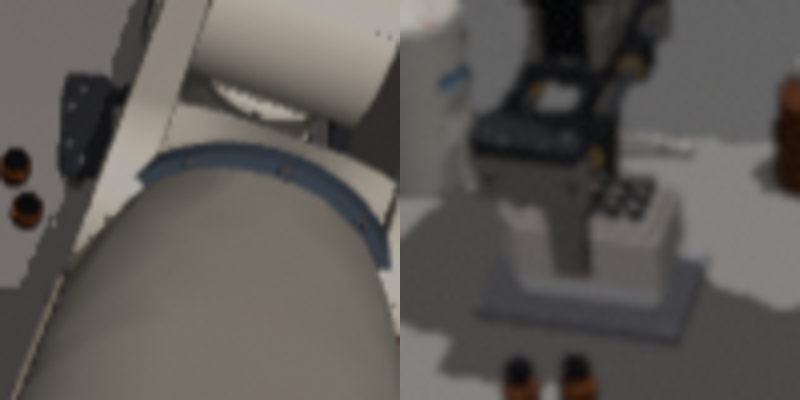

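>>> send_rows(
  targets=[
    [0,0,0,0,0,0,0.047],
    [0,0,0,0,0,0,0.047],
  ],
)

```text
time_s: 7.55
ee_pos: [634.5, -234.2, 42.9]
eef_rot: [[0.047, 0.002, -0.999], [0.999, -0.001, 0.047], [-0.001, -1.0, -0.002]]
ft_force: [-0.5, -0.4, -2.1]
width: 53.7
```

>>> send_rows(
  targets=[
    [0,0,0,0,0,0,0.047],
    [0,0,0,0,0,0,0.047],
  ],
)

```text
time_s: 7.72
ee_pos: [634.0, -234.1, 42.3]
eef_rot: [[0.047, 0.001, -0.999], [0.999, -0.0, 0.047], [-0.0, -1.0, -0.001]]
ft_force: [-0.1, 0.2, -2.0]
width: 53.3
```

>>> send_rows(
  targets=[
    [0,0,0,0,0,0,0.047],
    [0,0,0,0,0,0,0.047],
  ],
)

```text
time_s: 7.88
ee_pos: [633.7, -234.0, 41.8]
eef_rot: [[0.047, 0.0, -0.999], [0.999, -0.0, 0.047], [-0.0, -1.0, -0.0]]
ft_force: [0.8, -0.9, -1.1]
width: 53.6
```

>>> send_rows(
  targets=[
    [0,0,0,0,0,0,0.047],
    [0,0,0,0,0,0,0.047],
  ],
)

```text
time_s: 8.05
ee_pos: [633.6, -234.0, 41.6]
eef_rot: [[0.047, -0.0, -0.999], [0.999, 0.0, 0.047], [0.0, -1.0, 0.0]]
ft_force: [0.3, -0.5, -2.0]
width: 53.1
```

```bash
python3 snap.py hov2 310 130 410 230 205 120 285 200; python3 - <<'E'
from h import *
b=cv2.imread('pics/side_hov2.png'); B=(215,150,285,195)
cv2.imwrite('pics/s3.png',cv2.resize(b[B[1]:B[3],B[0]:B[2]],None,fx=11,fy=11,interpolation=cv2.INTER_CUBIC))
p=env.observe()['ee_pos'];print(p)
a=np.radians(-2.7);c,s=np.cos(a),np.sin(a)
for q in ((-50,27,34),(-50,27,0),(-50,-27,34),(-20.7,20.7,41)):
    w=np.array([p[0]+c*q[0]-s*q[1],p[1]+s*q[0]+c*q[1],p[2]-9+q[2]]);uv=proj('side',w)[0];print(q,w.round(1),uv.round(1),((uv-B[:2]+.5)*11-.5).round())
for q in ((-62,40,10),(-62,-40,10),(62,40,10)):
    w=np.array([632.4+c*q[0]-s*q[1],-236.7+s*q[0]+c*q[1],q[2]]);uv=proj('side',w)[0];print(q,w.round(1),uv.round(1),((uv-B[:2]+.5)*11-.5).round())
E
```

```text
[ 633.62336039 -233.98554989   41.55702035]
(-50, 27, 34) [ 585.  -204.7   66.6] [255.8 168.8] [454. 212.]
(-50, 27, 0) [ 585.  -204.7   32.6] [256.3 178.2] [459. 316.]
(-50, -27, 34) [ 582.4 -258.6   66.6] [260.5 157.8] [506.  90.]
(-20.7, 20.7, 41) [ 613.9 -212.3   73.6] [246.2 164.2] [349. 161.]
(-62, 40, 10) [ 572.4 -193.8   10. ] [260.1 187.1] [501. 413.]
(-62, -40, 10) [ 568.6 -273.7   10. ] [266.6 170.5] [573. 231.]
(62, 40, 10) [ 696.2 -199.7   10. ] [219.2 181.5] [ 51. 351.]
```

View pics/s3.png

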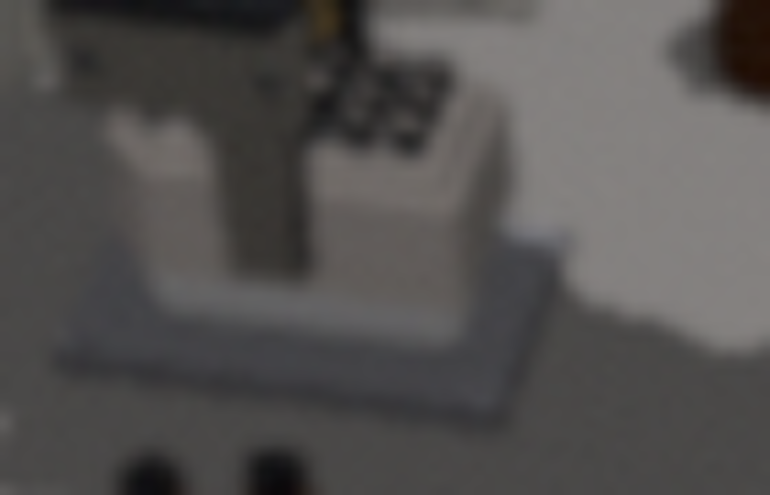

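>>> send_rows(
  targets=[
    [-0.001,0.003,0,0,0,0,0.047],
    [-0.002,0.008,0,0,0,0,0.047],
    [-0.0022,0.012,0,0,0,0,0.047],
    [-0.0022,0.014,0,0,0,0,0.047],
    [-0.0022,0.016,0,0,0,0,0.047],
    [-0.0022,0.017,0,0,0,0,0.047],
    [-0.0022,0.018,0,0,0,0,0.047],
    [-0.0022,0.018,0,0,0,0,0.047],
  ],
)

```text
time_s: 8.82
ee_pos: [633.5, -236.1, 23.4]
eef_rot: [[0.047, -0.0, -0.999], [0.999, 0.0, 0.047], [0.0, -1.0, 0.0]]
ft_force: [-0.5, -0.0, -2.5]
width: 53.3
```

>>> send_rows(
  targets=[
    [0,0.001,0,0,0,0,0.047],
    [0,0.002,0,0,0,0,0.047],
    [0,0.003,0,0,0,0,0.047],
    [0,0.003,0,0,0,0,0.047],
  ],
)

```text
time_s: 9.15
ee_pos: [633.8, -236.6, 20.7]
eef_rot: [[0.047, 0.001, -0.999], [0.999, -0.001, 0.047], [-0.001, -1.0, -0.001]]
ft_force: [0.9, -2.8, -1.4]
width: 53.2
```

>>> send_rows(
  targets=[
    [-0.0005,0.001,0,0,0,0,0.047],
    [-0.001,0.002,0,0,0,0,0.047],
    [-0.001,0.003,0,0,0,0,0.047],
    [-0.001,0.004,0,0,0,0,0.047],
    [-0.001,0.004,0,0,0,0,0.047],
  ],
)

```text
time_s: 9.57
ee_pos: [633.6, -236.9, 18.9]
eef_rot: [[0.047, 0.0, -0.999], [0.999, 0.001, 0.047], [0.001, -1.0, -0.0]]
ft_force: [-7.6, 3.3, 20.1]
width: 52.9
```

>>> send_rows(
  targets=[
    [0,-0.002,0,0,0,0,0.055],
    [0,-0.002,0,0,0,0,0.06],
    [0,-0.002,0,0,0,0,0.075],
    [0,-0.002,0,0,0,0,0.075],
    [0,-0.002,0,0,0,0,0.075],
  ],
)

```text
time_s: 9.98
ee_pos: [633.3, -237.1, 18.2]
eef_rot: [[0.047, -0.0, -0.999], [0.999, 0.0, 0.047], [0.0, -1.0, 0.0]]
ft_force: [0.0, -0.1, -0.3]
width: 74.7
```

>>> send_rows(
  targets=[
    [0,-0.02,0,0,0,0,0.075],
    [0,-0.05,0,0,0,0,0.075],
    [0,-0.09,0,0,0,0,0.075],
    [0,-0.12,0,0,0,0,0.075],
    [0,-0.125,0,0,0,0,0.075],
    [0,-0.125,0,0,0,0,0.075],
  ],
)

```text
time_s: 10.48
ee_pos: [635.0, -237.8, 146.2]
eef_rot: [[0.047, 0.004, -0.999], [0.999, -0.002, 0.047], [-0.001, -1.0, -0.004]]
ft_force: [1.0, 0.2, 0.5]
width: 74.9
```

```bash
python3 plan.py 611.8 15 140 73.1; python3 snap.py parked 310 130 410 230 205 120 285 200
```

```text
t 10.48 pos [ 635.  -237.8  146.2] xang 87.32 tilt [-0.08 -0.25] w 74.9 F [1.  0.2 0.5] q [-0.36  0.5   1.57  0.    1.07 -1.88]
shift [0.2514 0.0057 0.0351] turn [ 0.0045  0.2481 -0.0008] dist 254 rows 7.0
```

View pics/parked.png

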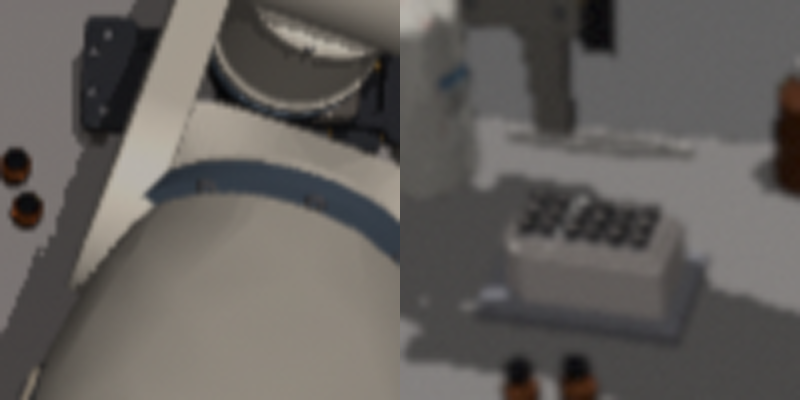

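>>> send_rows(
  targets=[
    [0.02,0.002,0.003,0,0.02,0,0.075],
    [0.055,0.004,0.008,0,0.055,0,0.075],
    [0.092,0.005,0.013,0,0.092,0,0.075],
    [0.13,0.005,0.018,0,0.13,0,0.075],
    [0.168,0.005,0.023,0,0.168,0,0.075],
    [0.205,0.005,0.029,0,0.204,0,0.075],
    [0.235,0.005,0.033,0,0.234,0,0.075],
    [0.251,0.005,0.035,0,0.248,0,0.075],
  ],
)

```text
time_s: 11.25
ee_pos: [608.1, 18.5, 136.1]
eef_rot: [[0.291, -0.004, -0.957], [0.957, 0.001, 0.291], [-0.001, -1.0, 0.004]]
ft_force: [0.5, 0.1, 0.2]
width: 75.1
```

>>> send_rows(
  targets=[
    [0,0,0,0,0,0,0.075],
    [0,0,0,0,0,0,0.075],
    [0,0,0,0,0,0,0.075],
    [0,0,0,0,0,0,0.075],
    [0,0,0,0,0,0,0.075],
    [0,0,0,0,0,0,0.075],
  ],
)

```text
time_s: 11.75
ee_pos: [610.3, 14.2, 138.4]
eef_rot: [[0.292, -0.0, -0.957], [0.957, -0.0, 0.292], [-0.0, -1.0, 0.0]]
ft_force: [-0.0, 0.4, 0.1]
width: 75.0
```

```bash
python3 plan.py 612 15 45 73.1; python3 snap.py large 220 110 310 230 180 170 280 270
```

```text
t 11.75 pos [610.3  14.2 138.4] xang 73.04 tilt [-0.01  0.01] w 75.0 F [-0.   0.4  0.1] q [ 0.02  0.41  1.73 -0.    1.   -1.25]
shift [ 0.0013  0.0934 -0.0014] turn [-0.0002 -0.0011 -0.0001] dist 93 rows 3.0
```

View pics/large.png

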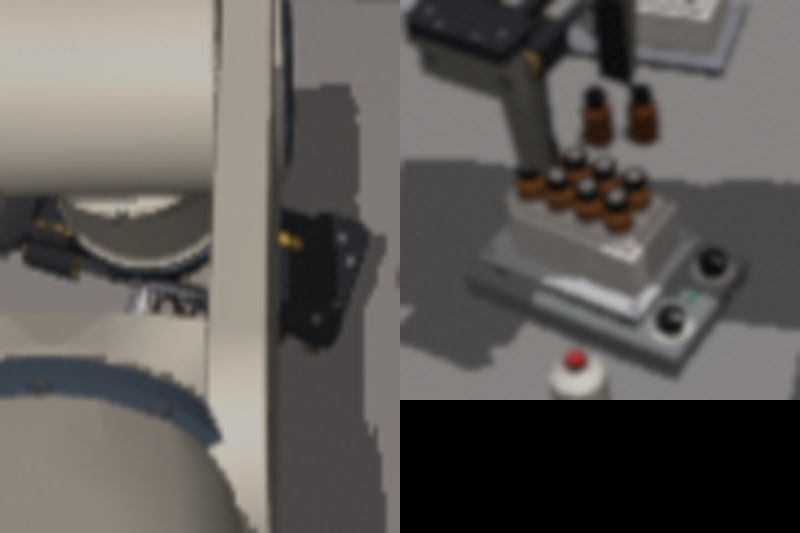

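>>> send_rows(
  targets=[
    [0.001,0.015,-0.001,0,0,0,0.075],
    [0.001,0.04,-0.0014,0,0,0,0.075],
    [0.001,0.065,-0.0014,0,0,0,0.075],
    [0.001,0.085,-0.0014,0,0,0,0.075],
    [0.001,0.092,-0.0014,0,0,0,0.075],
    [0.001,0.093,-0.0014,0,0,0,0.075],
    [0.001,0.093,-0.0014,0,0,0,0.075],
    [0.001,0.093,-0.0014,0,0,0,0.075],
  ],
)

```text
time_s: 12.52
ee_pos: [612.9, 15.7, 46.8]
eef_rot: [[0.291, 0.002, -0.957], [0.957, 0.0, 0.291], [0.001, -1.0, -0.002]]
ft_force: [0.2, 0.4, -0.5]
width: 75.0
```

>>> send_rows(
  targets=[
    [0,0,0,0,0,0,0.068],
    [0,0,0,0,0,0,0.06],
    [0,0,0,0,0,0,0.057],
    [0,0,0,0,0,0,0.053],
    [0,0,0,0,0,0,0.05],
    [0,0,0,0,0,0,0.047],
    [0,0,0,0,0,0,0.047],
    [0,0,0,0,0,0,0.047],
  ],
)

```text
time_s: 13.18
ee_pos: [612.3, 15.9, 46.2]
eef_rot: [[0.291, 0.001, -0.957], [0.957, 0.0, 0.291], [0.001, -1.0, -0.001]]
ft_force: [-0.4, 2.0, 6.5]
width: 53.2
```

>>> send_rows(
  targets=[
    [0,-0.001,0,0,0,0,0.047],
    [0,-0.002,0,0,0,0,0.047],
    [0.002,-0.002,0,0,0,0,0.047],
    [0.003,-0.002,0,0,0,0,0.047],
    [0.004,-0.002,0,0,0,0,0.047],
    [0.004,-0.002,0,0,0,0,0.047],
    [0.004,-0.002,0,0,0,0,0.047],
  ],
)

```text
time_s: 13.77
ee_pos: [612.2, 18.2, 47.2]
eef_rot: [[0.29, -0.002, -0.957], [0.957, -0.002, 0.29], [-0.003, -1.0, 0.001]]
ft_force: [-2.5, -8.6, -1.9]
width: 53.5
```

>>> send_rows(
  targets=[
    [-0.002,0,0,0,0,0,0.047],
    [-0.004,0,0,0,0,0,0.047],
    [-0.006,0,0,0,0,0,0.047],
    [-0.007,0,0,0,0,0,0.047],
    [-0.007,0,0,0,0,0,0.047],
    [-0.007,0,0,0,0,0,0.047],
    [-0.007,0,0,0,0,0,0.047],
  ],
)

```text
time_s: 14.35
ee_pos: [611.5, 15.0, 47.3]
eef_rot: [[0.291, 0.001, -0.957], [0.957, 0.003, 0.291], [0.003, -1.0, -0.0]]
ft_force: [2.9, 10.9, -5.9]
width: 53.0
```

>>> send_rows(
  targets=[
    [0.001,0,0.001,0,0,0,0.047],
    [0.0035,0,0.002,0,0,0,0.047],
    [0.0035,0,0.003,0,0,0,0.047],
    [0.0035,0,0.004,0,0,0,0.047],
    [0.0035,0,0.004,0,0,0,0.047],
    [0.0035,0,0.004,0,0,0,0.047],
  ],
)

```text
time_s: 14.85
ee_pos: [610.9, 17.0, 48.1]
eef_rot: [[0.29, 0.005, -0.957], [0.957, -0.001, 0.29], [0.001, -1.0, -0.005]]
ft_force: [9.0, -2.4, -7.3]
width: 53.1
```

>>> send_rows(
  targets=[
    [0,0,-0.002,0,0,0,0.047],
    [0,0,-0.004,0,0,0,0.047],
    [0,0,-0.006,0,0,0,0.047],
    [0,0,-0.008,0,0,0,0.047],
    [0,0,-0.008,0,0,0,0.047],
    [0,0,-0.008,0,0,0,0.047],
  ],
)

```text
time_s: 15.35
ee_pos: [614.0, 15.4, 46.9]
eef_rot: [[0.291, -0.004, -0.957], [0.957, 0.0, 0.291], [-0.001, -1.0, 0.004]]
ft_force: [-5.0, 2.7, -2.1]
width: 53.1
```

>>> send_rows(
  targets=[
    [0,-0.003,0.004,0,0,0,0.047],
    [0,-0.01,0.004,0,0,0,0.047],
    [0,-0.022,0.004,0,0,0,0.047],
    [0,-0.036,0.004,0,0,0,0.047],
    [0,-0.05,0.004,0,0,0,0.047],
    [0,-0.06,0.004,0,0,0,0.047],
    [0,-0.065,0.004,0,0,0,0.047],
    [0,-0.065,0.004,0,0,0,0.047],
  ],
)

```text
time_s: 16.02
ee_pos: [613.2, 16.1, 114.6]
eef_rot: [[0.291, 0.003, -0.957], [0.957, -0.0, 0.291], [0.001, -1.0, -0.003]]
ft_force: [-0.4, 0.5, -3.1]
width: 53.3
```

```bash
python3 plan.py 621.5 238.4 112 81.1
```

```text
t 16.02 pos [613.2  16.1 114.6] xang 73.11 tilt [ 0.05 -0.18] w 53.3 F [-0.4  0.5 -3.1] q [ 0.02  0.44  1.75 -0.    0.95 -1.25]
shift [0.2151 0.0026 0.0567] turn [ 0.0031 -0.1395  0.0007] dist 222 rows 6.0
```

>>> send_rows(
  targets=[
    [0.015,0,0.004,0,-0.01,0,0.047],
    [0.045,0,0.012,0,-0.029,0,0.047],
    [0.08,0,0.021,0,-0.052,0,0.047],
    [0.115,0,0.03,0,-0.075,0,0.047],
    [0.15,0,0.04,0,-0.098,0,0.047],
    [0.182,0,0.048,0,-0.118,0,0.047],
    [0.205,0,0.054,0,-0.133,0,0.047],
    [0.215,0,0.057,0,-0.14,0,0.047],
  ],
)

```text
time_s: 16.68
ee_pos: [619.6, 241.7, 111.9]
eef_rot: [[0.151, -0.0, -0.988], [0.988, 0.001, 0.151], [0.001, -1.0, 0.0]]
ft_force: [0.1, -0.2, -3.2]
width: 53.1
```

>>> send_rows(
  targets=[
    [0,0.008,0,0,0,0,0.047],
    [0,0.024,0,0,0,0,0.047],
    [0,0.038,0,0,0,0,0.047],
    [0,0.044,0,0,0,0,0.047],
    [0,0.045,0,0,0,0,0.047],
    [0,0.045,0,0,0,0,0.047],
    [0,0.045,0,0,0,0,0.047],
    [0,0.045,0,0,0,0,0.047],
  ],
)

```text
time_s: 17.35
ee_pos: [620.6, 238.3, 68.3]
eef_rot: [[0.155, 0.001, -0.988], [0.988, 0.0, 0.155], [0.001, -1.0, -0.001]]
ft_force: [-0.1, 0.4, -2.5]
width: 53.0
```

>>> send_rows(
  targets=[
    [0,0,0,0,0,0,0.047],
    [0,0,0,0,0,0,0.047],
    [0,0,0,0,0,0,0.047],
    [0,0,0,0,0,0,0.047],
  ],
)

```text
time_s: 17.68
ee_pos: [620.1, 238.6, 67.9]
eef_rot: [[0.154, 0.0, -0.988], [0.988, 0.0, 0.154], [0.0, -1.0, -0.0]]
ft_force: [0.1, 0.2, -3.1]
width: 53.1
```

```bash
python3 plan.py 621.5 238.4 60 81.1;  python3 snap.py cool 110 110 230 230 150 250 260 360;python3 - <<'E'
from h import *
b=cv2.imread('pics/side_cool.png'); B=(170,270,240,330)
cv2.imwrite('pics/s4.png',cv2.resize(b[B[1]:B[3],B[0]:B[2]],None,fx=10,fy=10,interpolation=cv2.INTER_CUBIC))
p=env.observe()['ee_pos'];print(p)
a=np.radians(-8.9);c,s=np.cos(a),np.sin(a)
for q in ((-50,27,34),(-50,27,0),(-50,-27,34)):
    w=np.array([p[0]+c*q[0]-s*q[1],p[1]+s*q[0]+c*q[1],p[2]-9+q[2]]);uv=proj('side',w)[0];print(q,w.round(1),uv.round(1),((uv-B[:2]+.5)*10-.5).round())
E
```

```text
t 17.68 pos [620.1 238.6  67.9] xang 81.14 tilt [ 0.01 -0.02] w 53.1 F [ 0.1  0.2 -3.1] q [ 0.37  0.57  1.65 -0.    0.92 -1.05]
shift [ 0.      0.0079 -0.0014] turn [0.0004 0.0006 0.0002] dist 8 rows 1.0
[619.98362373 238.58473294  67.70213671]
(-50, 27, 34) [574.8 273.   92.7] [208.2 308.6] [386. 391.]
(-50, 27, 0) [574.8 273.   58.7] [210.2 318.4] [407. 489.]
(-50, -27, 34) [566.4 219.6  92.7] [220.  286.5] [505. 169.]
```

View pics/s4.png

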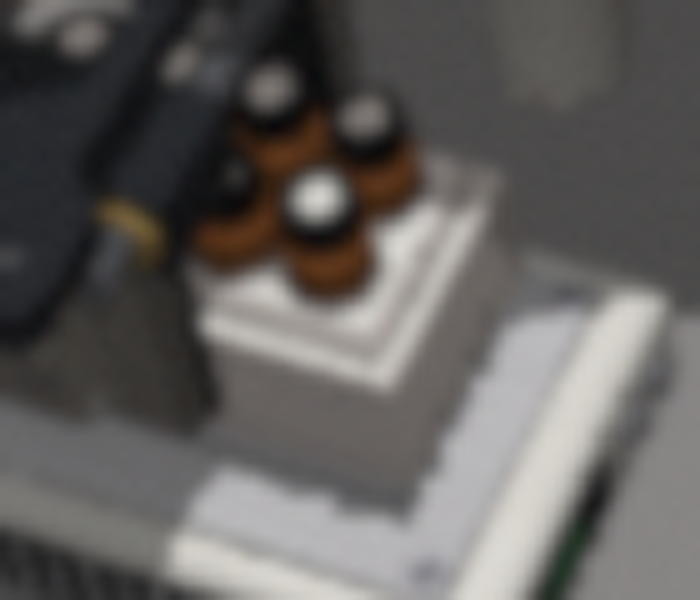

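>>> send_rows(
  targets=[
    [0,0.005,-0.0007,0,0,0,0.047],
    [0,0.009,-0.0007,0,0,0,0.047],
    [0,0.011,-0.0007,0,0,0,0.047],
    [0,0.012,-0.0007,0,0,0,0.047],
    [0,0.013,-0.0007,0,0,0,0.047],
    [0,0.014,-0.0007,0,0,0,0.047],
    [0,0.014,-0.0007,0,0,0,0.047],
    [0,0.014,-0.0007,0,0,0,0.047],
  ],
)

```text
time_s: 18.45
ee_pos: [620.7, 238.4, 53.6]
eef_rot: [[0.154, 0.0, -0.988], [0.988, 0.0, 0.154], [0.0, -1.0, -0.0]]
ft_force: [-0.2, 0.2, -2.7]
width: 53.2
```

>>> send_rows(
  targets=[
    [0,0.001,0,0,0,0,0.047],
    [0,0.002,0,0,0,0,0.047],
    [0,0.003,0,0,0,0,0.047],
    [0,0.004,0,0,0,0,0.047],
    [0,0.004,0,0,0,0,0.047],
    [0,0.004,0,0,0,0,0.047],
  ],
)

```text
time_s: 18.95
ee_pos: [620.7, 238.4, 50.2]
eef_rot: [[0.154, 0.0, -0.988], [0.988, 0.0, 0.154], [0.0, -1.0, -0.0]]
ft_force: [-2.8, -1.6, 6.8]
width: 53.3
```

>>> send_rows(
  targets=[
    [0,0,0,0,0,0,0.055],
    [0,0,0,0,0,0,0.06],
    [0,0,0,0,0,0,0.075],
    [0,0,0,0,0,0,0.075],
    [0,-0.008,0,0,0,0,0.075],
    [0,-0.03,0,0,0,0,0.075],
    [0,-0.06,0,0,0,0,0.075],
    [0,-0.085,0,0,0,0,0.075],
  ],
)

```text
time_s: 19.62
ee_pos: [620.7, 238.4, 136.2]
eef_rot: [[0.154, -0.0, -0.988], [0.988, -0.0, 0.154], [-0.0, -1.0, 0.0]]
ft_force: [0.6, 0.2, 0.7]
width: 75.0
```

```bash
python3 plan.py 633.6 -236.9 145 87.3
```

```text
t 19.62 pos [620.7 238.4 136.2] xang 81.13 tilt [-0.  0.] w 75.0 F [0.6 0.2 0.7] q [ 0.36  0.49  1.61  0.    1.04 -1.05]
shift [-0.4677 -0.0088 -0.0861] turn [-1.000e-04 -1.076e-01 -0.000e+00] dist 476 rows 12.0
```

>>> send_rows(
  targets=[
    [-0.015,-0.008,-0.003,0,-0.003,0,0.075],
    [-0.045,-0.009,-0.008,0,-0.01,0,0.075],
    [-0.083,-0.009,-0.015,0,-0.019,0,0.075],
    [-0.121,-0.009,-0.022,0,-0.028,0,0.075],
    [-0.159,-0.009,-0.029,0,-0.037,0,0.075],
    [-0.197,-0.009,-0.036,0,-0.045,0,0.075],
    [-0.235,-0.009,-0.043,0,-0.054,0,0.075],
    [-0.273,-0.009,-0.05,0,-0.063,0,0.075],
  ],
)

```text
time_s: 20.28
ee_pos: [627.2, -41.7, 143.4]
eef_rot: [[0.091, -0.0, -0.996], [0.996, -0.0, 0.091], [-0.0, -1.0, 0.0]]
ft_force: [0.3, 0.8, 0.5]
width: 74.7
```

>>> send_rows(
  targets=[
    [-0.038,0,-0.006,0,-0.009,0,0.075],
    [-0.075,0,-0.013,0,-0.018,0,0.075],
    [-0.11,0,-0.018,0,-0.026,0,0.075],
    [-0.145,0,-0.024,0,-0.033,0,0.075],
    [-0.173,0,-0.029,0,-0.04,0,0.075],
    [-0.19,0,-0.032,0,-0.044,0,0.075],
    [-0.197,0,-0.033,0,-0.045,0,0.075],
    [-0.197,0,-0.033,0,-0.045,0,0.075],
  ],
)

```text
time_s: 20.95
ee_pos: [642.0, -240.1, 143.1]
eef_rot: [[0.049, -0.001, -0.999], [0.999, -0.0, 0.049], [-0.0, -1.0, 0.001]]
ft_force: [-0.3, 1.0, 0.1]
width: 74.9
```

>>> send_rows(
  targets=[
    [0,0.02,0,0,0,0,0.075],
    [0,0.055,0,0,0,0,0.075],
    [0,0.08,0,0,0,0,0.075],
    [0,0.09,0,0,0,0,0.075],
    [0,0.09,0,0,0,0,0.075],
    [0,0.09,0,0,0,0,0.075],
    [0,0.09,0,0,0,0,0.075],
    [0,0.09,0,0,0,0,0.075],
  ],
)

```text
time_s: 21.62
ee_pos: [644.0, -238.4, 55.6]
eef_rot: [[0.046, 0.003, -0.999], [0.999, -0.001, 0.046], [-0.001, -1.0, -0.003]]
ft_force: [0.5, -0.5, -0.5]
width: 74.7
```

>>> send_rows(
  targets=[
    [0,0,0,0,0,0,0.075],
    [0,0,0,0,0,0,0.075],
    [0,0,0,0,0,0,0.075],
  ],
)

```text
time_s: 21.87
ee_pos: [643.1, -238.4, 54.4]
eef_rot: [[0.047, 0.001, -0.999], [0.999, -0.0, 0.047], [-0.0, -1.0, -0.001]]
ft_force: [0.5, -0.1, -0.8]
width: 74.9
```

```bash
python3 plan.py 633.6 -236.9 19 87.3
```

```text
t 21.87 pos [ 643.1 -238.4   54.4] xang 87.31 tilt [-0.02 -0.06] w 74.9 F [ 0.5 -0.1 -0.8] q [-0.36  0.61  1.61 -0.    0.92 -1.88]
shift [0.0011 0.0354 0.0096] turn [ 0.0011  0.0002 -0.0004] dist 37 rows 1.0
```

>>> send_rows(
  targets=[
    [0.001,0.005,0.004,0,0,0,0.075],
    [0.001,0.015,0.009,0,0,0,0.075],
    [0.001,0.025,0.0096,0,0,0,0.075],
    [0.001,0.032,0.0096,0,0,0,0.075],
    [0.001,0.035,0.0096,0,0,0,0.075],
    [0.001,0.035,0.0096,0,0,0,0.075],
    [0.001,0.035,0.0096,0,0,0,0.075],
    [0.001,0.035,0.0096,0,0,0,0.075],
  ],
)

```text
time_s: 22.53
ee_pos: [633.6, -236.9, 18.8]
eef_rot: [[0.047, 0.0, -0.999], [0.999, -0.0, 0.047], [-0.0, -1.0, -0.001]]
ft_force: [0.2, -0.8, 0.2]
width: 74.7
```

>>> send_rows(
  targets=[
    [0,0,0,0,0,0,0.068],
    [0,0,0,0,0,0,0.06],
    [0,0,0,0,0,0,0.057],
    [0,0,0,0,0,0,0.053],
    [0,0,0,0,0,0,0.05],
    [0,0,0,0,0,0,0.047],
    [0,0,0,0,0,0,0.047],
    [0,0,0,0,0,0,0.047],
  ],
)

```text
time_s: 23.2
ee_pos: [633.4, -236.9, 18.9]
eef_rot: [[0.047, 0.0, -0.999], [0.999, -0.0, 0.047], [-0.0, -1.0, -0.0]]
ft_force: [0.1, 1.3, 3.6]
width: 53.8
```

>>> send_rows(
  targets=[
    [0,-0.005,0,0,0,0,0.047],
    [0,-0.015,0,0,0,0,0.047],
    [0,-0.03,0,0,0,0,0.047],
    [0,-0.05,0,0,0,0,0.047],
    [0,-0.068,0,0,0,0,0.047],
    [0,-0.08,0,0,0,0,0.047],
    [0,-0.085,0,0,0,0,0.047],
    [0,-0.085,0,0,0,0,0.047],
  ],
)

```text
time_s: 23.87
ee_pos: [634.1, -237.1, 105.6]
eef_rot: [[0.047, 0.003, -0.999], [0.999, -0.001, 0.047], [-0.001, -1.0, -0.003]]
ft_force: [-0.5, -0.1, -1.0]
width: 53.6
```

```bash
python3 plan.py 612.8 16.4 105 73.1
```

```text
t 23.87 pos [ 634.1 -237.1  105.6] xang 87.32 tilt [-0.05 -0.15] w 53.6 F [-0.5 -0.1 -1. ] q [-0.36  0.54  1.6   0.    1.   -1.88]
shift [0.2522 0.0003 0.0331] turn [ 0.0026  0.2482 -0.0005] dist 254 rows 7.0
```

>>> send_rows(
  targets=[
    [0.02,0,0.003,0,0.02,0,0.047],
    [0.055,0,0.007,0,0.055,0,0.047],
    [0.092,0,0.012,0,0.092,0,0.047],
    [0.13,0,0.017,0,0.13,0,0.047],
    [0.168,0,0.022,0,0.168,0,0.047],
    [0.205,0,0.027,0,0.204,0,0.047],
    [0.235,0,0.031,0,0.234,0,0.047],
    [0.252,0,0.033,0,0.248,0,0.047],
  ],
)

```text
time_s: 24.53
ee_pos: [610.6, 19.7, 102.6]
eef_rot: [[0.291, -0.002, -0.957], [0.957, 0.001, 0.291], [0.0, -1.0, 0.002]]
ft_force: [-0.2, -0.2, -2.5]
width: 53.2
```

>>> send_rows(
  targets=[
    [0,0.01,0,0,0,0,0.047],
    [0,0.025,0,0,0,0,0.047],
    [0,0.038,0,0,0,0,0.047],
    [0,0.042,0,0,0,0,0.047],
    [0,0.042,0,0,0,0,0.047],
    [0,0.042,0,0,0,0,0.047],
    [0,0.042,0,0,0,0,0.047],
    [0,0.042,0,0,0,0,0.047],
  ],
)

```text
time_s: 25.2
ee_pos: [612.6, 16.1, 62.2]
eef_rot: [[0.291, 0.001, -0.957], [0.957, 0.0, 0.291], [0.0, -1.0, -0.001]]
ft_force: [0.3, 0.3, -2.4]
width: 53.1
```

>>> send_rows(
  targets=[
    [0,0,0,0,0,0,0.047],
    [0,0,0,0,0,0,0.047],
    [0,0,0,0,0,0,0.047],
    [0,0,0,0,0,0,0.047],
  ],
)

```text
time_s: 25.53
ee_pos: [612.2, 16.5, 61.8]
eef_rot: [[0.29, 0.0, -0.957], [0.957, -0.0, 0.29], [0.0, -1.0, -0.0]]
ft_force: [1.5, 0.2, -1.7]
width: 53.1
```

```bash
python3 plan.py 613.3 16.2 50 73.1;  python3 snap.py sh2 220 110 310 230 180 170 280 270;python3 - <<'E'
from h import *
b=cv2.imread('pics/side_sh2.png'); B=(195,200,265,260)
cv2.imwrite('pics/s5.png',cv2.resize(b[B[1]:B[3],B[0]:B[2]],None,fx=10,fy=10,interpolation=cv2.INTER_CUBIC))
p=env.observe()['ee_pos'];print(p)
a=np.radians(-16.9);c,s=np.cos(a),np.sin(a)
for q in ((-50,27,34),(-50,27,0),(-50,-27,34)):
    w=np.array([p[0]+c*q[0]-s*q[1],p[1]+s*q[0]+c*q[1],p[2]-9+q[2]]);uv=proj('side',w)[0];print(q,w.round(1),uv.round(1),((uv-B[:2]+.5)*10-.5).round())
E
```

```text
t 25.53 pos [612.2  16.5  61.8] xang 73.11 tilt [ 0.01 -0.02] w 53.1 F [ 1.5  0.2 -1.7] q [ 0.02  0.51  1.78 -0.    0.85 -1.25]
shift [ 0.0001  0.0118 -0.0012] turn [0.0003 0.0002 0.0001] dist 12 rows 1.0
[612.05072184  16.5076899   61.67514821]
(-50, 27, 34) [572.1  56.9  86.7] [237.2 230.4] [427. 308.]
(-50, 27, 0) [572.1  56.9  52.7] [238.3 240.4] [437. 409.]
(-50, -27, 34) [556.4   5.2  86.7] [248.8 215.8] [543. 163.]
```

View pics/s5.png

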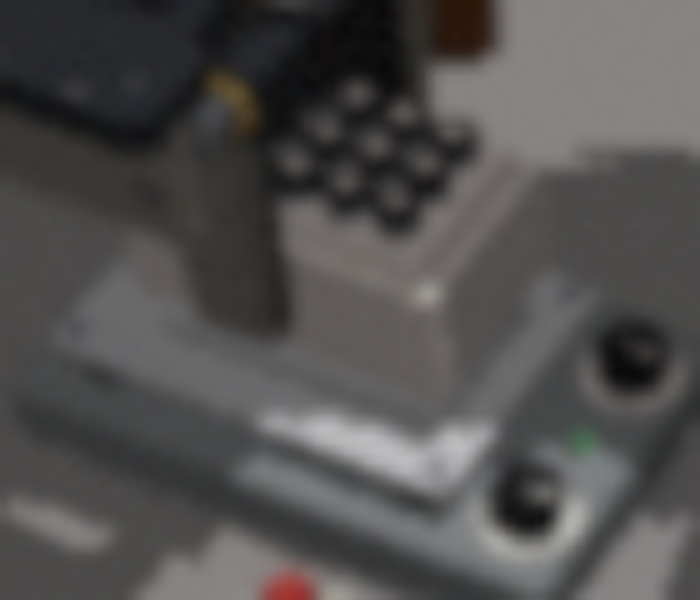

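>>> send_rows(
  targets=[
    [0,0.005,-0.001,0,0,0,0.047],
    [0,0.009,-0.001,0,0,0,0.047],
    [0,0.011,-0.001,0,0,0,0.047],
    [0,0.012,-0.001,0,0,0,0.047],
    [0,0.013,-0.001,0,0,0,0.047],
    [0,0.013,-0.001,0,0,0,0.047],
    [0,0.013,-0.001,0,0,0,0.047],
    [0,0.013,-0.001,0,0,0,0.047],
  ],
)

```text
time_s: 26.3
ee_pos: [613.1, 16.2, 48.7]
eef_rot: [[0.291, 0.0, -0.957], [0.957, -0.0, 0.291], [0.0, -1.0, -0.0]]
ft_force: [0.1, -0.7, -2.1]
width: 53.1
```

>>> send_rows(
  targets=[
    [0,0.001,0,0,0,0,0.047],
    [0,0.002,0,0,0,0,0.047],
    [0,0.003,0,0,0,0,0.047],
    [0,0.004,0,0,0,0,0.047],
    [0,0.005,0,0,0,0,0.047],
    [0,0.005,0,0,0,0,0.047],
    [0,0.005,0,0,0,0,0.047],
  ],
)

```text
time_s: 26.88
ee_pos: [613.0, 16.2, 44.8]
eef_rot: [[0.291, 0.0, -0.957], [0.957, -0.0, 0.291], [0.0, -1.0, -0.0]]
ft_force: [-4.6, 0.5, 11.0]
width: 53.2
```

>>> send_rows(
  targets=[
    [0,-0.001,0,0,0,0,0.055],
    [0,-0.001,0,0,0,0,0.06],
    [0,-0.001,0,0,0,0,0.075],
    [0,-0.001,0,0,0,0,0.075],
    [0,-0.008,0,0,0,0,0.075],
    [0,-0.03,0,0,0,0,0.075],
    [0,-0.06,0,0,0,0,0.06],
    [0,-0.09,0,0,0,0,0.045],
  ],
)

```text
time_s: 27.55
ee_pos: [612.3, 16.2, 134.3]
eef_rot: [[0.291, -0.002, -0.957], [0.957, -0.0, 0.291], [-0.001, -1.0, 0.002]]
ft_force: [1.0, -0.2, -0.2]
width: 63.7
```

```bash
python3 - <<'E'
from h import *
a=cv2.imread('pics/top0.png');b=cv2.imread('pics/side0.png')
T=up(a,(195,228,235,280));S=up(b,(270,270,325,310)); 
T2=up(a,(322,232,360,282));S2=up(b,(290,175,340,210))
H=420
def pad(x): return cv2.copyMakeBorder(x,0,H-x.shape[0],0,0,cv2.BORDER_CONSTANT)
g=lambda x:cv2.convertScaleAbs(x,alpha=1.8,beta=-60)
cv2.imwrite('pics/tc.png',g(np.hstack([pad(T),pad(S)])));cv2.imwrite('pics/lc.png',g(np.hstack([pad(T2),pad(S2)])))
E
```

```text
(no output)
```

View pics/tc.png

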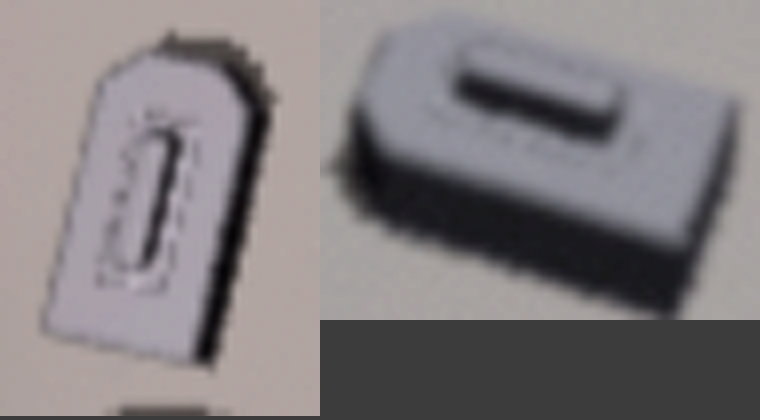

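View pics/lc.png

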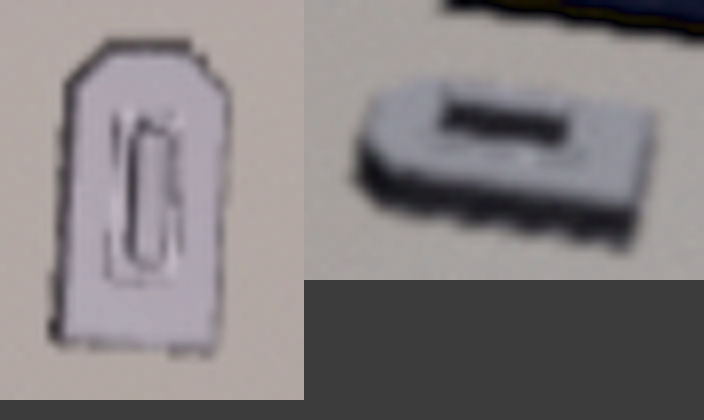

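```bash
python3 - <<'E'
from h import *
I={'top':cv2.imread('pics/top0.png'),'side':cv2.imread('pics/side0.png')}
for nm,n,box,z in (('tall','top',(195,228,235,280),38),('tall','side',(270,270,325,310),38),('low','top',(322,232,360,282),22),('low','side',(290,175,340,210),22)):
    u=up(I[n],box);v=u.astype(int)
    for th in (95,103):
        m=((v[...,0]-v[...,2]>-3)&(v.mean(2)>th)).astype(np.uint8)*255
        c=big(m,9,9); print(nm,n,th,rectz(n,c,box,z))
    cv2.drawContours(u,[c],-1,(0,0,255),1); cv2.imwrite(f'pics/r_{nm}_{n}.png',u)
E
cd pics; python3 -c "
import cv2,numpy as np
ims=[cv2.resize(cv2.imread(f'r_{l}.png'),(200,250)) for l in ['tall_top','tall_side','low_top','low_side']]
cv2.imwrite('rr.png',np.hstack(ims))"
```

```text
tall top 95 [420.59 143.9   97.29  50.83 -11.11]
tall top 103 [420.29 144.23  96.5   50.3  -11.24]
tall side 95 [420.08 137.38 110.1   68.98 -11.39]
tall side 103 [419.97 136.84 110.1   67.88 -11.39]
low top 95 [ 414.68 -190.09   98.06   51.57   -3.31]
low top 103 [ 414.33 -190.54   97.42   50.64   -3.31]
low side 95 [ 411.05 -184.88  108.36   65.08   -2.48]
low side 103 [ 411.01 -184.98  108.31   64.87   -2.48]
```

View pics/rr.png

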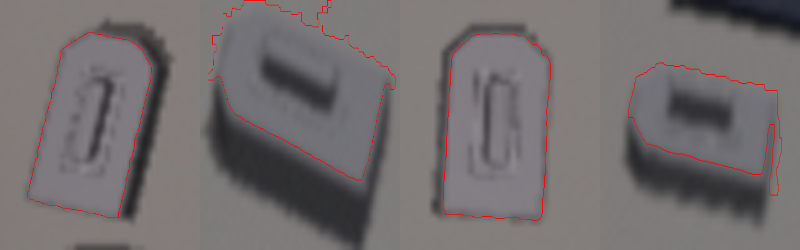

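```bash
python3 - <<'E'
from h import *
for nm,uv,box,z,C,yaw in (('tall',[(368,243),(415,100)],(270,270),38,(420.4,148),-11.2),('low',[(633-304,205),(648-304,108)],(290,175),22,(414.5,-186.3),-3.2)):
    a=np.radians(yaw);c,s=np.cos(a),np.sin(a)
    print(nm,onz('side',unup(uv,box),z).round(1),[(round(C[0]+c*x-s*y,1),round(C[1]+s*x+c*y,1)) for x,y in((-50,27),(-50,-27))])
E
python3 plan.py 420.4 148 130 78.8
```

```text
tall [[375.7 181.4  38. ]
 [367.7 133.5  38. ]] [(np.float64(376.6), np.float64(184.2)), (np.float64(366.1), np.float64(131.2))]
low [[ 367.6 -156.6   22. ]
 [ 366.1 -208.9   22. ]] [(np.float64(366.1), np.float64(-156.6)), (np.float64(363.1), np.float64(-210.5))]
t 27.55 pos [612.3  16.2 134.3] xang 73.11 tilt [-0.03  0.1 ] w 63.7 F [ 1.  -0.2 -0.2] q [ 0.02  0.42  1.73  0.    0.99 -1.25]
shift [0.0704 0.0046 0.2219] turn [-0.0018 -0.0993 -0.0005] dist 233 rows 6.0
```

>>> send_rows(
  targets=[
    [0.005,0,0.017,0,-0.008,0,0.04],
    [0.016,0,0.05,0,-0.022,0,0.04],
    [0.027,0,0.085,0,-0.038,0,0.04],
    [0.038,0,0.12,0,-0.054,0,0.04],
    [0.049,0.01,0.155,0,-0.07,0,0.04],
    [0.06,0.022,0.188,0,-0.084,0,0.04],
    [0.067,0.035,0.212,0,-0.095,0,0.04],
    [0.07,0.045,0.222,0,-0.099,0,0.04],
  ],
)

```text
time_s: 28.22
ee_pos: [417.7, 148.6, 88.2]
eef_rot: [[0.193, -0.001, -0.981], [0.981, -0.0, 0.193], [-0.0, -1.0, 0.001]]
ft_force: [0.5, 0.1, -0.3]
width: 40.0
```

>>> send_rows(
  targets=[
    [0,0,0,0,0,0,0.04],
    [0,0,0,0,0,0,0.04],
    [0,0,0,0,0,0,0.04],
    [0,0,0,0,0,0,0.04],
    [0,0,0,0,0,0,0.04],
    [0,0,0,0,0,0,0.04],
    [0,0,0,0,0,0,0.04],
  ],
)

```text
time_s: 28.8
ee_pos: [421.5, 147.4, 88.8]
eef_rot: [[0.195, 0.001, -0.981], [0.981, 0.0, 0.195], [0.0, -1.0, -0.0]]
ft_force: [0.2, -0.0, -0.6]
width: 40.0
```

```bash
python3 plan.py 420.4 148 42 78.8; python3 snap.py tall1 170 200 270 300 250 220 350 320
```

```text
t 28.8 pos [421.5 147.4  88.8] xang 78.74 tilt [ 0.01 -0.03] w 40.0 F [ 0.2 -0.  -0.6] q [ 0.33  0.26  2.11 -0.    0.77 -1.04]
shift [0.0003 0.0468 0.0012] turn [ 0.0005 -0.0011  0.0002] dist 47 rows 2.0
```

View pics/tall1.png

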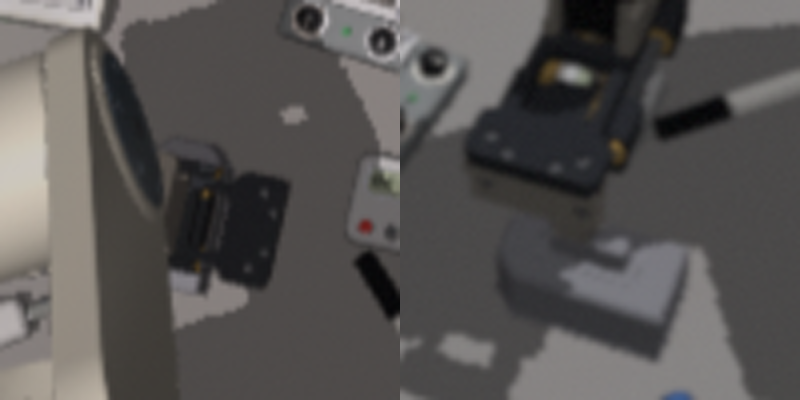

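Positioned over the rib; descend to ~3 mm above the roof, and close.

>>> send_rows(
  targets=[
    [0,0.012,0.001,0,0,0,0.04],
    [0,0.028,0.001,0,0,0,0.04],
    [0,0.04,0.001,0,0,0,0.04],
    [0,0.045,0.001,0,0,0,0.04],
    [0,0.047,0.001,0,0,0,0.04],
    [0,0.047,0.001,0,0,0,0.04],
    [0,0.047,0.001,0,0,0,0.04],
    [0,0.047,0.001,0,0,0,0.04],
  ],
)

```text
time_s: 29.57
ee_pos: [420.4, 148.0, 42.2]
eef_rot: [[0.195, 0.001, -0.981], [0.981, 0.0, 0.195], [0.001, -1.0, -0.001]]
ft_force: [-0.1, 0.0, 0.2]
width: 40.3
```

>>> send_rows(
  targets=[
    [0,0,0,0,0,0,0.03],
    [0,0,0,0,0,0,0.02],
    [0,0,0,0,0,0,0.014],
    [0,0,0,0,0,0,0.01],
    [0,0,0,0,0,0,0.006],
    [0,0,0,0,0,0,0.006],
    [0,0,0,0,0,0,0.006],
  ],
)

```text
time_s: 30.15
ee_pos: [419.9, 147.8, 41.6]
eef_rot: [[0.194, -0.0, -0.981], [0.981, -0.0, 0.194], [-0.0, -1.0, 0.0]]
ft_force: [0.5, 0.1, 0.5]
width: 11.8
```

```bash
python3 plan.py 420.4 148 41 78.8
```

```text
t 30.15 pos [419.9 147.8  41.6] xang 78.78 tilt [-0.01  0.  ] w 11.8 F [0.5 0.1 0.5] q [ 0.34  0.34  2.14 -0.    0.65 -1.04]
shift [ 0.0003  0.0006 -0.0004] turn [-0.0001 -0.0003 -0.0001] dist 1 rows 1.0
```

>>> send_rows(
  targets=[
    [0,-0.006,0,0,0,0,0.006],
    [0,-0.02,0,0,0,0,0.006],
    [0,-0.04,0,0,0,0,0.006],
    [0,-0.062,0,0,0,0,0.006],
    [0,-0.085,0,0,0,0,0.006],
    [0,-0.105,0,0,0,0,0.006],
    [0,-0.118,0,0,0,0,0.006],
    [0,-0.122,0,0,0,0,0.006],
  ],
)

```text
time_s: 30.82
ee_pos: [421.0, 148.3, 166.0]
eef_rot: [[0.195, 0.003, -0.981], [0.981, 0.001, 0.195], [0.002, -1.0, -0.003]]
ft_force: [-0.2, 0.7, -0.7]
width: 11.4
```

```bash
python3 plan.py 620.2 238.4 160 81.1
```

```text
t 30.82 pos [421.  148.3 166. ] xang 78.78 tilt [ 0.1  -0.18] w 11.4 F [-0.2  0.7 -0.7] q [ 0.34  0.13  2.05  0.    0.96 -1.04]
shift [ 0.1272  0.0068 -0.1778] turn [ 0.0031 -0.0405  0.0018] dist 219 rows 6.0
```

>>> send_rows(
  targets=[
    [0.008,0,-0.012,0,-0.003,0,0.006],
    [0.026,0,-0.036,0,-0.008,0,0.006],
    [0.047,0,-0.066,0,-0.015,0,0.006],
    [0.068,0,-0.096,0,-0.022,0,0.006],
    [0.089,0,-0.125,0,-0.029,0,0.006],
    [0.108,0,-0.151,0,-0.035,0,0.006],
    [0.121,0,-0.17,0,-0.039,0,0.006],
    [0.127,0,-0.178,0,-0.04,0,0.006],
  ],
)

```text
time_s: 31.48
ee_pos: [621.4, 238.8, 162.5]
eef_rot: [[0.155, 0.0, -0.988], [0.988, 0.0, 0.155], [0.0, -1.0, -0.0]]
ft_force: [-0.4, -0.3, -0.8]
width: 12.1
```

>>> send_rows(
  targets=[
    [0,0,0,0,0,0,0.006],
    [0,0,0,0,0,0,0.006],
    [0,0,0,0,0,0,0.006],
    [0,0,0,0,0,0,0.006],
    [0,0,0,0,0,0,0.006],
    [0,0,0,0,0,0,0.006],
    [0,0,0,0,0,0,0.006],
    [0,0,0,0,0,0,0.006],
  ],
)

```text
time_s: 32.15
ee_pos: [619.1, 237.7, 163.8]
eef_rot: [[0.155, 0.0, -0.988], [0.988, 0.0, 0.155], [0.0, -1.0, -0.0]]
ft_force: [-0.1, -0.3, -0.3]
width: 11.5
```

```bash
python3 plan.py 620.2 238.4 150 81.1;  python3 snap.py tcov 110 110 230 230 150 240 260 350;python3 - <<'E'
from h import *
b=cv2.imread('pics/side_tcov.png'); B=(160,250,240,325)
cv2.imwrite('pics/s6.png',cv2.resize(b[B[1]:B[3],B[0]:B[2]],None,fx=8,fy=8,interpolation=cv2.INTER_CUBIC))
p=env.observe()['ee_pos'];print(p)
a=np.radians(-8.9);c,s=np.cos(a),np.sin(a)
f=lambda o,q,z:print(q,(lambda uv:(uv.round(1),((uv-B[:2]+.5)*8-.5).round()))(proj('side',np.array([o[0]+c*q[0]-s*q[1],o[1]+s*q[0]+c*q[1],z]))[0]))
for q in ((-50,27),(-50,-27)): f(p,q,p[2]-41.6); f(p,q,p[2]-3.6)
for q in ((-50,27),(-50,-27)): f((620.4,238.4),q,74)
E
```

```text
t 32.15 pos [619.1 237.7 163.8] xang 81.07 tilt [ 0.01 -0.01] w 11.5 F [-0.1 -0.3 -0.3] q [ 0.36  0.46  1.59 -0.    1.09 -1.05]
shift [ 0.0008  0.0138 -0.001 ] turn [ 0.0002 -0.0005  0.0001] dist 14 rows 1.0
[619.19950942 237.77719204 163.69380383]
(-50, 27) (array([206.8, 299.3]), array([378., 398.]))
(-50, 27) (array([204.2, 287. ]), array([357., 300.]))
(-50, -27) (array([219. , 277.1]), array([476., 220.]))
(-50, -27) (array([217. , 264.7]), array([459., 121.]))
(-50, 27) (array([209.1, 314. ]), array([397., 515.]))
(-50, -27) (array([220.8, 291.9]), array([490., 339.]))
```

View pics/s6.png

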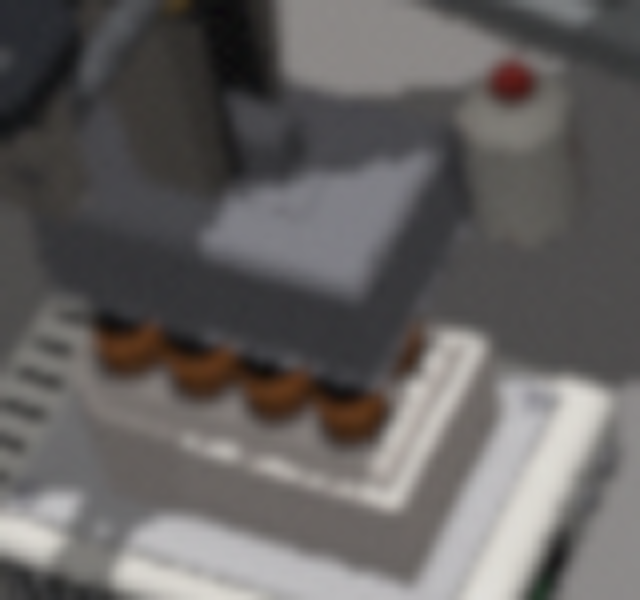

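>>> send_rows(
  targets=[
    [0.0008,0.005,-0.0013,0,0,0,0.006],
    [0.0008,0.014,-0.0013,0,0,0,0.006],
    [0.0008,0.024,-0.0013,0,0,0,0.006],
    [0.0008,0.031,-0.0013,0,0,0,0.006],
    [0.0008,0.035,-0.0013,0,0,0,0.006],
    [0.0008,0.036,-0.0013,0,0,0,0.006],
    [0.0008,0.036,-0.0013,0,0,0,0.006],
    [0.0008,0.036,-0.0013,0,0,0,0.006],
  ],
)

```text
time_s: 32.92
ee_pos: [620.8, 238.5, 127.7]
eef_rot: [[0.155, 0.0, -0.988], [0.988, 0.0, 0.155], [0.0, -1.0, -0.0]]
ft_force: [0.0, 0.4, -1.1]
width: 11.6
```

>>> send_rows(
  targets=[
    [0,0,0,0,0,0,0.006],
    [0,0,0,0,0,0,0.006],
    [0,0,0,0,0,0,0.006],
    [0,0,0,0,0,0,0.006],
    [0,0,0,0,0,0,0.006],
  ],
)

```text
time_s: 33.33
ee_pos: [620.7, 238.4, 127.8]
eef_rot: [[0.155, 0.0, -0.988], [0.988, 0.0, 0.155], [0.0, -1.0, -0.0]]
ft_force: [0.1, -0.2, -0.6]
width: 11.6
```

```bash
python3 plan.py 620.6 238.4 115.6 81.1;  python3 snap.py tcov2 110 110 230 230 160 250 240 330
```

```text
t 33.33 pos [620.7 238.4 127.8] xang 81.08 tilt [ 0.01 -0.01] w 11.6 F [ 0.1 -0.2 -0.6] q [ 0.36  0.5   1.61 -0.    1.03 -1.05]
shift [-0.      0.0122  0.0001] turn [ 0.0003 -0.0004  0.0001] dist 12 rows 1.0
```

View pics/tcov2.png

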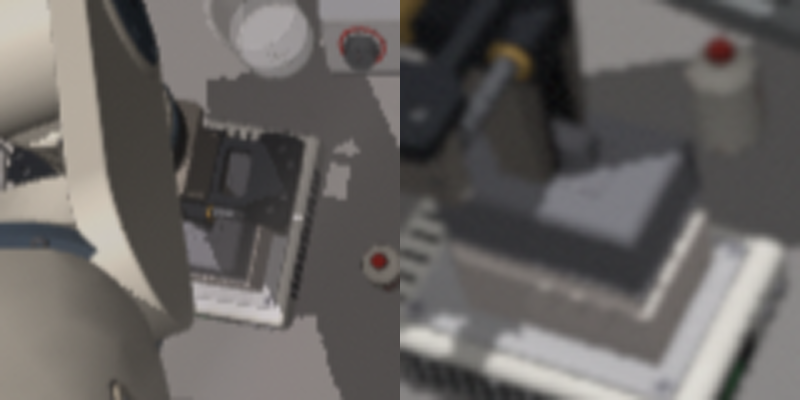

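>>> send_rows(
  targets=[
    [0,0.003,0,0,0,0,0.006],
    [0,0.005,0,0,0,0,0.006],
    [0,0.007,0,0,0,0,0.006],
    [0,0.008,0,0,0,0,0.006],
    [0,0.009,0,0,0,0,0.006],
    [0,0.009,0,0,0,0,0.006],
    [0,0.009,0,0,0,0,0.006],
    [0,0.009,0,0,0,0,0.006],
  ],
)

```text
time_s: 34.1
ee_pos: [620.7, 238.4, 118.6]
eef_rot: [[0.155, 0.0, -0.988], [0.988, 0.0, 0.155], [0.0, -1.0, -0.0]]
ft_force: [-0.1, -0.1, -0.0]
width: 12.0
```

>>> send_rows(
  targets=[
    [0,0.001,0,0,0,0,0.006],
    [0,0.002,0,0,0,0,0.006],
    [0,0.003,0,0,0,0,0.006],
    [0,0.004,0,0,0,0,0.006],
    [0,0.005,0,0,0,0,0.006],
    [0,0.005,0,0,0,0,0.006],
    [0,0.005,0,0,0,0,0.006],
  ],
)

```text
time_s: 34.68
ee_pos: [620.8, 238.3, 115.5]
eef_rot: [[0.155, 0.001, -0.988], [0.988, 0.0, 0.155], [0.0, -1.0, -0.001]]
ft_force: [-4.8, -2.3, 14.8]
width: 11.5
```

>>> send_rows(
  targets=[
    [0,-0.001,0,0,0,0,0.015],
    [0,-0.001,0,0,0,0,0.025],
    [0,-0.001,0,0,0,0,0.04],
    [0,-0.001,0,0,0,0,0.04],
    [0,-0.006,0,0,0,0,0.04],
    [0,-0.016,0,0,0,0,0.04],
    [0,-0.028,0,0,0,0,0.04],
    [0,-0.036,0,0,0,0,0.04],
  ],
)

```text
time_s: 35.35
ee_pos: [621.3, 238.6, 151.7]
eef_rot: [[0.155, 0.002, -0.988], [0.988, 0.001, 0.155], [0.001, -1.0, -0.001]]
ft_force: [0.2, 0.6, -0.2]
width: 39.9
```

```bash
python3 plan.py 415 -186.3 90 86.8;  python3 snap.py tcov3 110 110 230 230 160 250 240 330
```

```text
t 35.35 pos [621.3 238.6 151.7] xang 81.07 tilt [ 0.05 -0.08] w 39.9 F [ 0.2  0.6 -0.2] q [ 0.36  0.47  1.6  -0.    1.07 -1.05]
shift [-0.4519  0.0611  0.138 ] turn [ 0.0015 -0.0999  0.0007] dist 476 rows 12.0
```

View pics/tcov3.png

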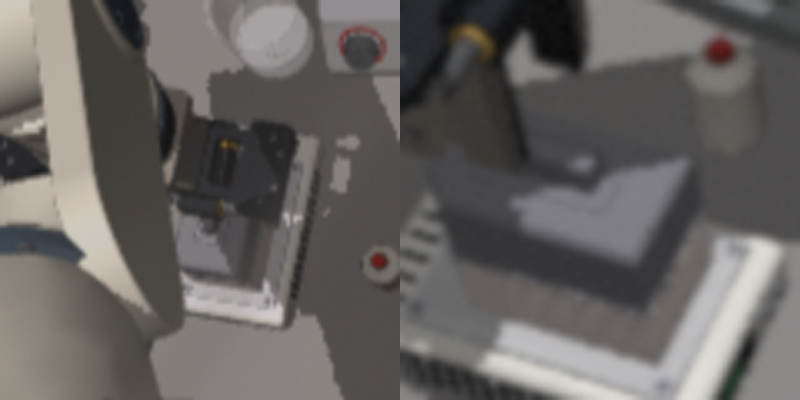

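>>> send_rows(
  targets=[
    [-0.014,0,0.004,0,-0.003,0,0.04],
    [-0.045,0,0.013,0,-0.01,0,0.04],
    [-0.08,0,0.024,0,-0.018,0,0.04],
    [-0.116,0,0.035,0,-0.026,0,0.04],
    [-0.153,0,0.047,0,-0.034,0,0.04],
    [-0.19,0,0.058,0,-0.042,0,0.04],
    [-0.227,0.005,0.069,0,-0.05,0,0.04],
    [-0.264,0.01,0.08,0,-0.058,0,0.04],
  ],
)

```text
time_s: 36.12
ee_pos: [498.7, -11.8, 139.4]
eef_rot: [[0.097, -0.0, -0.995], [0.995, -0.0, 0.097], [-0.0, -1.0, 0.0]]
ft_force: [0.8, 0.5, -0.0]
width: 40.1
```

```bash
python3 plan.py 415 -186.3 90 86.8
```

```text
t 36.12 pos [498.7 -11.8 139.4] xang 84.45 tilt [-0.01  0.  ] w 40.1 F [ 0.8  0.5 -0. ] q [-0.03  0.25  1.97 -0.    0.92 -1.5 ]
shift [-0.1817  0.0494  0.0664] turn [-0.     -0.0411 -0.0002] dist 200 rows 5.0
```

>>> send_rows(
  targets=[
    [-0.035,0.008,0.013,0,-0.008,0,0.04],
    [-0.07,0.018,0.026,0,-0.016,0,0.04],
    [-0.105,0.028,0.038,0,-0.024,0,0.04],
    [-0.138,0.037,0.05,0,-0.031,0,0.04],
    [-0.163,0.045,0.06,0,-0.037,0,0.04],
    [-0.178,0.049,0.065,0,-0.041,0,0.04],
    [-0.182,0.049,0.066,0,-0.041,0,0.04],
    [-0.182,0.049,0.066,0,-0.041,0,0.04],
  ],
)

```text
time_s: 36.78
ee_pos: [416.0, -185.4, 90.3]
eef_rot: [[0.059, -0.001, -0.998], [0.998, 0.0, 0.059], [0.0, -1.0, 0.001]]
ft_force: [0.9, -0.6, -0.0]
width: 39.8
```

>>> send_rows(
  targets=[
    [0,0.01,0,0,0,0,0.04],
    [0,0.025,0,0,0,0,0.04],
    [0,0.035,0,0,0,0,0.04],
    [0,0.038,0,0,0,0,0.04],
    [0,0.038,0,0,0,0,0.04],
    [0,0.038,0,0,0,0,0.04],
    [0,0.038,0,0,0,0,0.04],
    [0,0.038,0,0,0,0,0.04],
  ],
)

```text
time_s: 37.45
ee_pos: [417.7, -184.7, 53.0]
eef_rot: [[0.056, 0.001, -0.998], [0.998, -0.0, 0.056], [-0.0, -1.0, -0.001]]
ft_force: [0.0, -0.1, -0.0]
width: 39.9
```

```bash
python3 plan.py 415 -186.3 25.6 86.8; python3 snap.py low1 290 200 390 300 270 140 350 220
```

```text
t 37.45 pos [ 417.7 -184.7   53. ] xang 86.76 tilt [-0.02 -0.05] w 39.9 F [ 0.  -0.1 -0. ] q [-0.42  0.33  2.12 -0.    0.69 -1.93]
shift [-0.0017  0.0274  0.0026] turn [ 0.0008 -0.0006 -0.0003] dist 28 rows 1.0
```

View pics/low1.png

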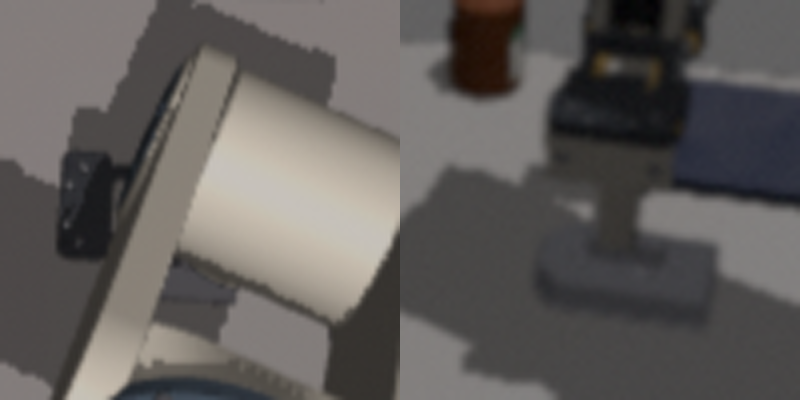

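>>> send_rows(
  targets=[
    [-0.0017,0.005,0.0026,0,0,0,0.04],
    [-0.0017,0.015,0.0026,0,0,0,0.04],
    [-0.0017,0.023,0.0026,0,0,0,0.04],
    [-0.0017,0.027,0.0026,0,0,0,0.04],
    [-0.0017,0.027,0.0026,0,0,0,0.04],
    [-0.0017,0.027,0.0026,0,0,0,0.04],
    [-0.0017,0.027,0.0026,0,0,0,0.04],
    [-0.0017,0.027,0.0026,0,0,0,0.04],
  ],
)

```text
time_s: 38.22
ee_pos: [414.7, -186.3, 25.8]
eef_rot: [[0.057, 0.0, -0.998], [0.998, -0.0, 0.057], [-0.0, -1.0, -0.0]]
ft_force: [-0.2, 0.7, -0.7]
width: 39.9
```

>>> send_rows(
  targets=[
    [0,0,0,0,0,0,0.03],
    [0,0,0,0,0,0,0.02],
    [0,0,0,0,0,0,0.014],
    [0,0,0,0,0,0,0.01],
    [0,0,0,0,0,0,0.006],
    [0,0,0,0,0,0,0.006],
    [0,0,0,0,0,0,0.006],
  ],
)

```text
time_s: 38.8
ee_pos: [414.6, -186.2, 25.7]
eef_rot: [[0.057, 0.0, -0.998], [0.998, -0.0, 0.057], [-0.0, -1.0, -0.0]]
ft_force: [-0.3, -0.5, 2.8]
width: 11.6
```

```bash
python3 plan.py 613.3 16.2 120 73.1
```

```text
t 38.8 pos [ 414.6 -186.2   25.7] xang 86.74 tilt [-0.   -0.01] w 11.6 F [-0.3 -0.5  2.8] q [-0.43  0.38  2.13  0.    0.62 -1.94]
shift [ 0.2134 -0.0943 -0.1869] turn [ 2.000e-04  2.381e-01 -0.000e+00] dist 299 rows 8.0
```

>>> send_rows(
  targets=[
    [0,-0.006,0,0,0,0,0.006],
    [0,-0.02,0,0,0,0,0.006],
    [0,-0.04,0,0,0,0,0.006],
    [0,-0.062,0,0,0,0,0.006],
    [0.008,-0.085,-0.007,0,0.01,0,0.006],
    [0.025,-0.098,-0.022,0,0.028,0,0.006],
    [0.05,-0.104,-0.044,0,0.056,0,0.006],
    [0.077,-0.105,-0.068,0,0.086,0,0.006],
  ],
)

```text
time_s: 39.47
ee_pos: [487.9, -113.1, 132.8]
eef_rot: [[0.145, 0.003, -0.989], [0.989, -0.001, 0.145], [-0.0, -1.0, -0.003]]
ft_force: [0.5, -1.1, -0.5]
width: 11.7
```

```bash
python3 plan.py 613.3 16.2 128 73.1
```

```text
t 39.47 pos [ 487.9 -113.1  132.8] xang 81.64 tilt [-0.03 -0.16] w 11.7 F [ 0.5 -1.1 -0.5] q [-0.23  0.26  1.97 -0.    0.9  -1.66]
shift [ 0.1461  0.005  -0.1053] turn [ 0.0028  0.1491 -0.0003] dist 180 rows 5.0
```

>>> send_rows(
  targets=[
    [0.028,0,-0.02,0,0.029,0,0.006],
    [0.057,0,-0.041,0,0.058,0,0.006],
    [0.085,0,-0.061,0,0.087,0,0.006],
    [0.11,0,-0.08,0,0.113,0,0.006],
    [0.131,0,-0.095,0,0.134,0,0.006],
    [0.143,0,-0.103,0,0.146,0,0.006],
    [0.146,0,-0.105,0,0.149,0,0.006],
    [0.146,0,-0.105,0,0.149,0,0.006],
  ],
)

```text
time_s: 40.13
ee_pos: [611.5, 17.0, 130.5]
eef_rot: [[0.286, -0.0, -0.958], [0.958, -0.0, 0.286], [-0.0, -1.0, 0.0]]
ft_force: [-0.2, 0.0, -0.5]
width: 11.5
```

>>> send_rows(
  targets=[
    [0,0,0,0,0,0,0.006],
    [0,0,0,0,0,0,0.006],
    [0,0,0,0,0,0,0.006],
    [0,0,0,0,0,0,0.006],
    [0,0,0,0,0,0,0.006],
    [0,0,0,0,0,0,0.006],
    [0,0,0,0,0,0,0.006],
    [0,0,0,0,0,0,0.006],
  ],
)

```text
time_s: 40.8
ee_pos: [611.5, 16.3, 130.6]
eef_rot: [[0.288, 0.0, -0.958], [0.958, -0.0, 0.288], [0.0, -1.0, -0.0]]
ft_force: [-1.2, 0.1, -0.5]
width: 11.6
```

```bash
python3 plan.py 613 16.2 110 73.1;  python3 snap.py lcov 220 110 310 230 180 170 280 270;python3 - <<'E'
from h import *
b=cv2.imread('pics/side_lcov.png'); B=(190,190,270,265)
cv2.imwrite('pics/s7.png',cv2.resize(b[B[1]:B[3],B[0]:B[2]],None,fx=8,fy=8,interpolation=cv2.INTER_CUBIC))
p=env.observe()['ee_pos'];print(p)
a=np.radians(-16.9);c,s=np.cos(a),np.sin(a)
f=lambda o,q,z:print(q,(lambda uv:(uv.round(1),((uv-B[:2]+.5)*8-.5).round()))(proj('side',np.array([o[0]+c*q[0]-s*q[1],o[1]+s*q[0]+c*q[1],z]))[0]))
for q in ((-50,27),(-50,-27)): f(p,q,p[2]-25.7); f(p,q,p[2]-3.7)
for q in ((-50,27),(-50,-27)): f((613,16.2),q,70)
E
```

```text
t 40.8 pos [611.5  16.3 130.6] xang 73.28 tilt [ 0. -0.] w 11.6 F [-1.2  0.1 -0.5] q [ 0.02  0.42  1.74 -0.    0.98 -1.25]
shift [ 0.0004  0.0206 -0.0015] turn [0.0001 0.0031 0.    ] dist 21 rows 1.0
[611.48187375  16.35465301 130.58082   ]
(-50, 27) (array([236.9, 224.8]), array([379., 282.]))
(-50, 27) (array([236.2, 217.9]), array([373., 226.]))
(-50, -27) (array([248.7, 210.3]), array([473., 166.]))
(-50, -27) (array([248.2, 203.4]), array([469., 110.]))
(-50, 27) (array([237.4, 235.2]), array([382., 365.]))
(-50, -27) (array([248.8, 220.7]), array([474., 249.]))
```

View pics/s7.png

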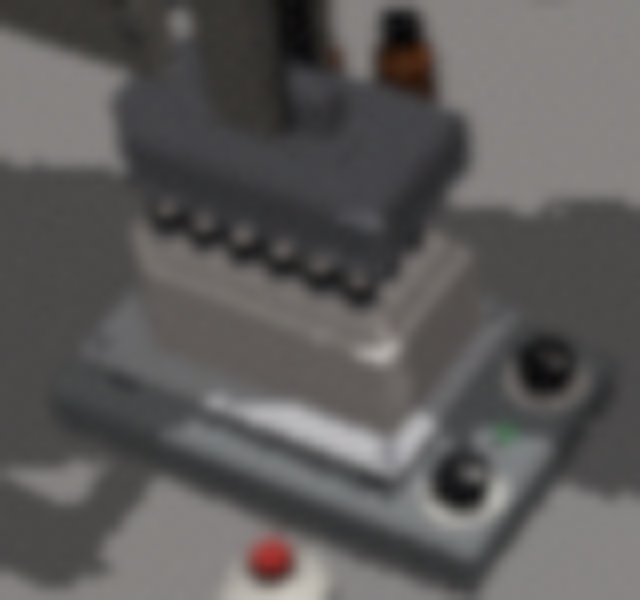

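>>> send_rows(
  targets=[
    [0.0003,0.005,-0.0012,0,0.003,0,0.006],
    [0.0003,0.012,-0.0012,0,0.003,0,0.006],
    [0.0003,0.018,-0.0012,0,0.003,0,0.006],
    [0.0003,0.022,-0.0012,0,0.003,0,0.006],
    [0.0003,0.023,-0.0012,0,0.003,0,0.006],
    [0.0003,0.023,-0.0012,0,0.003,0,0.006],
    [0.0003,0.023,-0.0012,0,0.003,0,0.006],
    [0.0003,0.023,-0.0012,0,0.003,0,0.006],
  ],
)

```text
time_s: 41.57
ee_pos: [612.9, 16.3, 107.8]
eef_rot: [[0.291, 0.0, -0.957], [0.957, 0.0, 0.291], [0.0, -1.0, -0.0]]
ft_force: [0.0, -1.0, -0.1]
width: 11.6
```

>>> send_rows(
  targets=[
    [0,0,0,0,0,0,0.006],
    [0,0,0,0,0,0,0.006],
    [0,0,0,0,0,0,0.006],
    [0,0,0,0,0,0,0.006],
  ],
)

```text
time_s: 41.9
ee_pos: [612.8, 16.3, 107.8]
eef_rot: [[0.291, 0.0, -0.957], [0.957, 0.0, 0.291], [0.0, -1.0, -0.0]]
ft_force: [-0.5, 0.2, 0.0]
width: 12.0
```

```bash
python3 plan.py 612.8 16.2 95.7 73.1;  python3 snap.py lcov2 220 110 310 230 190 190 260 260
```

```text
t 41.9 pos [612.8  16.3 107.8] xang 73.11 tilt [ 0.01 -0.01] w 12.0 F [-0.5  0.2  0. ] q [ 0.02  0.45  1.75  0.    0.94 -1.25]
shift [-0.0001  0.0121 -0.    ] turn [0.0002 0.0002 0.0001] dist 12 rows 1.0
```

View pics/lcov2.png

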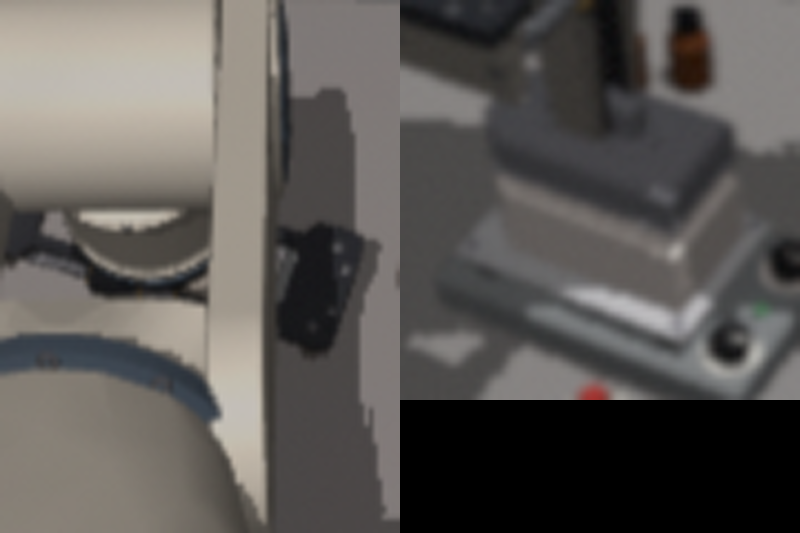

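Aligned (cover corner at (680,225) directly above tray corner (678,252)); lower it.

>>> send_rows(
  targets=[
    [0,0.003,0,0,0,0,0.006],
    [0,0.005,0,0,0,0,0.006],
    [0,0.007,0,0,0,0,0.006],
    [0,0.008,0,0,0,0,0.006],
    [0,0.009,0,0,0,0,0.006],
    [0,0.009,0,0,0,0,0.006],
    [0,0.009,0,0,0,0,0.006],
    [0,0.009,0,0,0,0,0.006],
  ],
)

```text
time_s: 42.67
ee_pos: [612.8, 16.3, 98.6]
eef_rot: [[0.291, 0.0, -0.957], [0.957, -0.0, 0.291], [0.0, -1.0, -0.0]]
ft_force: [-0.3, 0.7, -0.9]
width: 11.6
```

>>> send_rows(
  targets=[
    [0,0.001,0,0,0,0,0.006],
    [0,0.002,0,0,0,0,0.006],
    [0,0.003,0,0,0,0,0.006],
    [0,0.004,0,0,0,0,0.006],
    [0,0.005,0,0,0,0,0.006],
    [0,0.005,0,0,0,0,0.006],
    [0,0.005,0,0,0,0,0.006],
  ],
)

```text
time_s: 43.25
ee_pos: [612.8, 16.3, 95.6]
eef_rot: [[0.291, 0.0, -0.957], [0.957, -0.0, 0.291], [0.0, -1.0, -0.0]]
ft_force: [-6.5, -1.1, 19.4]
width: 11.7
```

Seated at 95.6 as expected. Release, rise, and swing clear for a final look.

>>> send_rows(
  targets=[
    [0,-0.001,0,0,0,0,0.015],
    [0,-0.001,0,0,0,0,0.025],
    [0,-0.001,0,0,0,0,0.04],
    [0,-0.001,0,0,0,0,0.04],
    [0,-0.006,0,0,0,0,0.04],
    [0,-0.02,0,0,0,0,0.04],
    [0,-0.045,0,0,0,0,0.04],
    [0,-0.075,0,0,0,0,0.04],
  ],
)

```text
time_s: 43.92
ee_pos: [611.4, 16.3, 167.9]
eef_rot: [[0.291, -0.004, -0.957], [0.957, -0.0, 0.291], [-0.001, -1.0, 0.004]]
ft_force: [0.4, 0.4, -0.6]
width: 40.0
```

>>> send_rows(
  targets=[
    [-0.015,-0.02,0.01,0,0,0,0.04],
    [-0.04,-0.035,0.03,0,0,0,0.04],
    [-0.07,-0.05,0.055,0,0,0,0.04],
    [-0.1,-0.05,0.08,0,0,0,0.04],
    [-0.13,-0.05,0.105,0,0,0,0.04],
    [-0.16,-0.05,0.13,0,0,0,0.04],
    [-0.19,-0.05,0.155,0,0,0,0.04],
    [-0.22,-0.05,0.18,0,0,0,0.04],
  ],
)

```text
time_s: 44.58
ee_pos: [374.9, -142.4, 218.8]
eef_rot: [[0.29, 0.0, -0.957], [0.957, -0.0, 0.29], [-0.0, -1.0, -0.0]]
ft_force: [-0.3, -0.0, 0.5]
width: 39.9
```

>>> send_rows(
  targets=[
    [-0.03,0,0,0,0,0,0.04],
    [-0.06,0,0,0,0,0,0.04],
    [-0.09,0,0,0,0,0,0.04],
    [-0.12,0,0,0,0,0,0.04],
    [-0.14,0,0,0,0,0,0.04],
    [-0.14,0,0,0,0,0,0.04],
    [-0.14,0,0,0,0,0,0.04],
    [-0.14,0,0,0,0,0,0.04],
  ],
)

```text
time_s: 45.25
ee_pos: [335.8, -275.2, 218.5]
eef_rot: [[0.291, -0.0, -0.957], [0.957, 0.001, 0.291], [0.001, -1.0, 0.0]]
ft_force: [-0.8, -0.4, -0.3]
width: 40.0
```

```bash
python3 plan.py 612.8 16.2 95.7 73.1;  python3 snap.py fin 145 120 305 280 140 180 300 340
```

```text
t 45.25 pos [ 335.8 -275.2  218.5] xang 73.08 tilt [0.03 0.02] w 40.0 F [-0.8 -0.4 -0.3] q [-0.69  0.04  2.01  0.    1.08 -1.97]
shift [ 0.3594  0.123  -0.1802] turn [-0.0003 -0.0003  0.0006] dist 420 rows 11.0
```

View pics/fin.png

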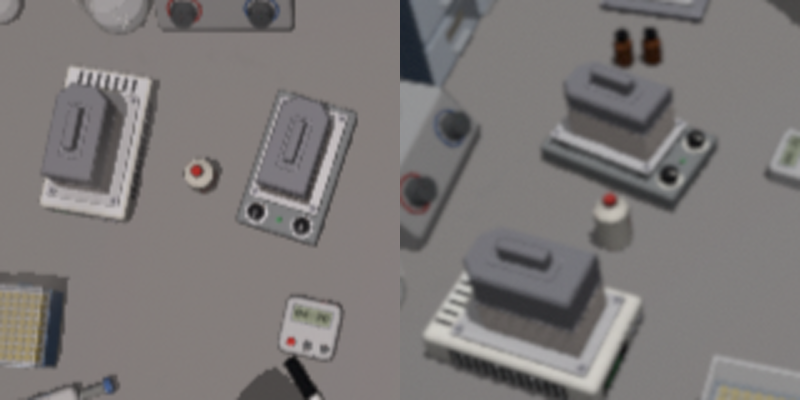

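```bash
python3 - <<'E'
from bench import env
print(env.hand_in())
E
```

```text
the job is handed in; nothing more can be done
None
```

I swapped the trays by way of the parking plate and closed each one, then handed the job in at about 45 s of the 128 s allowed. The tray of eight large vials is on the cooler under the tall cover. The tray of eighteen small vials is on the shaker under the low cover. `hand_in` gives no verdict, so the result rests on my own checks below.

**Seating checks**
- **Trays:** each stopped at its expected seat height with about 7–11 N measured upward. The large tray stopped with the TCP at 50.2 mm against 50 expected, and the small one at 44.8 mm against 45.
- **Covers:** each stopped at its seated height with about 15–19 N measured upward. The tall cover's TCP was at 115.5 mm against 115.6 expected, and the low cover's at 95.6 mm against 95.7.
- **Final pictures:** in both views the covers look level and flush on the trays, with the chamfered corners at the rear on both. The white bottle and timer stand where they were. The amber bottle was not in the final crops, so I did not re-check it.

**What disagreed:** the top camera read y about 4 mm too low compared with the robot, more than the stated 2 mm. I corrected for this by feeling for the cooler and shaker registers with the gripped trays, and by checking against the side camera. The arm also needed about 0.5 s to settle after each move, so I let it settle before the critical ones.

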